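Set an empty clay pot midway between two planted pots and tip drainage stones into it

TASK

Stand the empty clay pot on the bench midway between the two planted clay pots, in line with them and let go of it; then tip the three drainage stones out of the metal scoop into it and set the empty scoop down flat on the bench, clear of the pots. Do not touch the stones with the gripper, and leave the planted pots and the other things where they are.

Things in the scene. Friction and masses are not known exactly. Their poses are not given: they have to be found in the camera images.
- pot: The empty clay (terracotta) pot to place, open at the top, standing upright. 88 mm high; rim is an upright band 35 mm tall (53 to 88 mm above the base), 100 mm outside diameter, 84 mm inside, wall 8 mm: lift it by the wall of the rim, one finger inside. Base 72 mm across, 300 g. Origin: centre of the underside, z up.
- plant_left: Planted clay pot at the robot's left end of the row, solid with soil: rim diameter 96 mm, pot 78 mm high, small succulent on top to about 105 mm, 800 g. Origin: centre of the underside, z up. The other planted pot stands along its -y axis, 280 mm away centre to centre, so the middle of the row is at (0, -140 mm) in this frame.
- plant_right: Planted clay pot at the robot's right end of the row, the same size and kind as the left one. Origin: centre of the underside.
- scoop: Aluminium scoop holding the stones, flat on the bench. Origin: underside, z up, x to the open spout. Floor 3 mm, x -70 to lip at +75 mm; 60 mm wide all along (55 inside); walls 30 mm high, 20 near the spout. Wooden handle: post at the back wall (x -74), from its top a level bar above the floor, x -79 to +7 mm, 14 mm wide (y), 16 tall, centre line at z 90 mm: grip it across y. 200 g.
- stone1: One of three grey angular drainage stones, about 24 x 20 x 15 mm, 15 g, lying loose on the scoop's floor. Origin: its centre.
- stone2: One of three grey angular drainage stones, about 24 x 20 x 15 mm, 15 g, lying loose on the scoop's floor. Origin: its centre.
- stone3: One of three grey angular drainage stones, about 24 x 20 x 15 mm, 15 g, lying loose on the scoop's floor. Origin: its centre.
- tube: Bystander: yellow seedling tube standing, 38 mm diameter, 78 mm high. Origin: centre of the underside.
- sprayer: Bystander: white plastic bottle, 68 mm diameter, 190 mm high. Origin: centre of the underside.
- seedling: Bystander: black plastic pot with a seedling, 82 mm diameter, 75 mm high plus leaves to 145 mm. Origin: centre of the underside.
There are look-alikes about, which are no part of the job. Leave any blue look-alike of the scoop alone.

How it is judged (in metres and radians):
On the way, in this order (a step that is already met when the one before it is completed fails the run):
1. The pot stands upright midway between the planted pots and in line with them, released, still empty (y of pot in the frame of plant_left between -0.152 and -0.128 m and x of pot in the frame of plant_left between -0.012 and 0.012 m and horizontal distance between pot and plant_right between 0.126 and 0.154 m and angle between pot's own z axis and vertical below 0.08 rad and height (world z) of pot between -0.004 and 0.006 m and contact force between the fingers and pot below 0.3 N and linear speed of pot below 0.02 m/s and horizontal distance between each of stone1, stone2, stone3 and pot above 0.06 m), for 0.2 s.
2. All three stones lie in the pot, which still stands in its place (y of pot in the frame of plant_left between -0.152 and -0.128 m and x of pot in the frame of plant_left between -0.012 and 0.012 m and horizontal distance between pot and plant_right between 0.126 and 0.154 m and angle between pot's own z axis and vertical below 0.08 rad and height (world z) of pot between -0.004 and 0.006 m and horizontal distance between each of stone1, stone2, stone3 and pot below 0.042 m and z of stone1 in the frame of pot between 0 and 0.08 m and z of stone2 in the frame of pot between 0 and 0.08 m and z of stone3 in the frame of pot between 0 and 0.08 m), for 0.2 s.
At the end, for the whole second after the job is handed in: The pot stands upright on the bench within 12 mm of the midpoint of the planted pots, both along the row and across it; all three stones are inside it; the scoop stands flat on the bench, at least 100 mm from the pots' centres to its own; all at rest (all of step 2 and linear speed of each of pot, scoop, stone1, stone2, stone3 below 0.02 m/s and angle between scoop's own z axis and vertical below 0.08 rad and height (world z) of scoop between -0.004 and 0.006 m and horizontal distance between scoop and pot above 0.1 m and horizontal distance between scoop and plant_left above 0.1 m and horizontal distance between scoop and plant_right above 0.1 m); the robot touches nothing.
It fails at once if A planted pot was shifted by more than 8 mm or tipped (distance of any of plant_left, plant_right from where it was at the start of the episode above 0.008 m or angle between any of plant_left, plant_right's own z axis and vertical above 0.15 rad).
It fails at once if A bystander was shifted by more than 15 mm or tipped (distance of any of tube, sprayer, seedling from where it was at the start of the episode above 0.015 m or angle between any of tube, sprayer, seedling's own z axis and vertical above 0.2 rad).
It fails at once if The gripper touched a stone (contact force between the fingers and stone1 above 0.3 N or contact force between the fingers and stone2 above 0.3 N or contact force between the fingers and stone3 above 0.3 N).
It also fails if it takes over 67 s, if anything falls off the work surface, if the arm or the gripper's body presses on something with over 40 N, if the wrist force passes 120 N, or if a joint passes its speed limit or range.

ROBOT

A 6-joint arm with a two-finger parallel gripper is mounted at the origin on the work surface. World frame = base frame: x ahead of the robot, y to its left, z up, the work surface at z = 0. Lengths are in m, angles in degrees, forces in N, time in s.
With the tool pointing down it reaches from about 0.4 to 0.825 m from the base axis. Payload 7 kg.
Tool frame: the origin (TCP) lies midway between the tips of the shut fingers; the grasp point (between the pads) lies 19 mm behind it; z points along the fingers, y is the line along which they close (so a half turn about z gives the same grasp; the last joint's range is limited). The gripper opens to 88 mm and grips with 3 to 60 N. Pads are 19 mm wide; open, the fingers measure 130 mm over their backs; the gripper's body (78 mm by 193 mm) begins 47 mm behind the grasp point.
Start: joints at [-58.436, 20.546, 0.682, 0, -70.136, -16.507], TCP at [0.175, -0.652, 0.227] pointing down, gripper open.
Joint ranges: [-176.03, 176.03], [-82.01, 121.73], [-58.28, 71.71], [-173.87, 95.51], [-174.79, -0.11], [-173.66, 173.66]. Speed limits (degrees/s): [136.94, 136.94, 172.46, 180, 180, 180].

INTERFACE

Orientations are given as [roll, pitch, yaw] about the fixed x, y, z axes, in that order (R = Rz(yaw) Ry(pitch) Rx(roll)).
In Python, from plant import get_state, optics, order gives the robot as it stands. The module is installed in compiled form; this text tells all that it offers.
- The arm moves only by the tool send_rows, never from a script. Its argument "moves" is a list of rows, each an object with "slide": the shift along the tool's x, y, z as a fraction of full scale, a list of three; "turn": the turn about the tool's z as a fraction of full scale; "gripper": the opening, from 0 (shut) to 1 (fully open). A call has exactly 5 rows; each row is the pose to reach, as a shift and turn from the pose commanded when the call began, along the tool's axes at that moment; what a row does not reach only later rows make up. Full scale, the value 1, is 150 mm for a shift and 90 degrees for a turn. A row lasts 1/12 s, in which the tool goes at most 41.7 mm and 7.16 degrees, less where a joint would pass 70% of its speed; a pose out of reach is approached as far as the arm can. A call with a number of a shift or a turn outside -1 to 1 is refused whole. A call with a gripper value outside its range is refused whole. The fingers move at their own pace and stop on an object; "newtons" is the grip in N (left out, the last holds). Time passes only in rows, so rows that repeat a pose let the fingers close, or fill a call up. It gives the time, the measured TCP pose, the force, the opening and the grip force at its end, in the units of the state.
- get_state(): the state, without advancing time (a new reading comes with each control period).
- optics.capture(name): name is "scene" or "side" or "wrist"; returns a dict with "img" (400x640x3 uint8, red, green, blue), "intrinsics" (3x3 intrinsics, pixels), "origin" and "attitude" of the camera in the world. Camera axes: x right, y down, z forward; pixel columns grow to the right and rows downward; lengths in m; the calibration is good to about 2 mm. The wrist camera is an equidistant fisheye: a pixel r from the principal point sees the ray r / f radians off the axis. A picture is of the moment at which its call begins. There is no depth.
- order.close_job(): hands the job in; it is judged then, once.
Trained networks look in the newest picture that a camera, given by its name, has taken for a name from the list of things; names that differ only in an ending like _2 or _b are one class to them, and where a whole thing is asked for, a point or a joint stands for the part that bears it (a point fixed in the world has none). Each returns a list of dicts, best first, with "p" (0 to 1); they miss things now and then, are a little off and sometimes report something else, mostly with a low value. They report only what shows in the picture. A call takes as long as a camera call. They do not tell look-alikes from the thing itself.
- optics.look_for(camera, name): "location" ([x, y, z] in m, in world coordinates, good to about 4 mm: the middle of the surface that is visible of it).
The state is a dict: "time_s": time; "joints": joint angles; "qd": joint speeds; "joint_torque": joint torques, N m; "tcp_pos": TCP position; "eef_rot": TCP orientation; "contact_force": force on the tool from outside, world axes, zero at the start; "moment": the same for the moment, N m; "gripper_width": finger opening in m; "gripper_force": force on a finger pad.
Only numpy, scipy, OpenCV 4.12 (cv2) and the standard library are available. Lean on these libraries where they do the work, as an engineer would, in place of code of your own. Each camera call takes 0.05 s, during which the arm holds its last target. There are 200 camera calls.

## Working session

There is one attempt and no reset: what is moved stays moved. The work goes in short steps, Python scripts to look and compute and a tool call to move; the robot and the scene stay as the last step left them, time stands still between calls to the robot, and variables do not carry over. Pictures are saved under pics/ and viewed, at most 10 in all, crops included, and the job is handed in when it is done.

Besides the shell and the picture viewer there is one more tool, called after "Emit:" as name(argument=value, ...) on one line, values as JSON. send_rows: Moves the arm, as the interface text tells. Shift numbers are shares of 150 mm and turn numbers shares of 90 degrees, none past 1 either way. Its arguments: {"type":"object","properties":{"moves":{"type":"array"},"newtons":{"type":"number"}},"required":["moves"]}

```bash
mkdir -p pics
cat > h.py <<'E'
import numpy as np,cv2,json
from plant import get_state,optics,order
from scipy.spatial.transform import Rotation as R
def cap(n,fn=None):
    c=optics.capture(n)
    if fn: cv2.imwrite('pics/'+fn,c['img'][:,:,::-1])
    return c
def att(c):
    a=np.array(c['attitude'],float)
    return a if a.shape==(3,3) else (R.from_euler('xyz',a,degrees=True).as_matrix() if a.size==3 else None)
def ray(c,u,v,fish=False):
    K=np.array(c['intrinsics']);x=(u-K[0,2])/K[0,0];y=(v-K[1,2])/K[1,1]
    if fish:
        t=np.hypot(x,y);s=np.sin(t)/t if t>1e-9 else 1;d=np.array([x*s,y*s,np.cos(t)])
    else: d=np.array([x,y,1.])
    d=att(c)@d;return np.array(c['origin']),d/np.linalg.norm(d)
def atz(c,u,v,z,fish=False):
    o,d=ray(c,u,v,fish);return o+d*(z-o[2])/d[2]
def proj(c,p):
    K=np.array(c['intrinsics']);q=K@(att(c).T@(np.array(p)-c['origin']));return q[:2]/q[2]
E
cat > a.py <<'E'
from h import *
s=get_state();print({k:np.round(v,3).tolist() for k,v in s.items()})
for n in('scene','side','wrist'):
    c=cap(n,n+'1.png');print(n,np.round(c['origin'],3),np.round(c['attitude'],3).tolist(),np.round(c['intrinsics'],1).tolist())
    for t in 'pot plant_left plant_right scoop stone1 tube sprayer seedling'.split():
        print(t,[(np.round(d['location'],3).tolist(),round(d['p'],2)) for d in optics.look_for(n,t)][:5])
E
python3 a.py
```

```text
{'time_s': 0.0, 'joints': [-58.437, 20.59, 0.632, -0.02, -70.136, -16.506], 'qd': [0.039, 0.017, -0.003, -0.133, -0.048, -0.026], 'joint_torque': [0.002, -58.272, 29.305, 6.997, 0.007, -0.0], 'tcp_pos': [0.175, -0.651, 0.226], 'eef_rot': [179.905, -0.008, -164.95], 'contact_force': [-0.233, 0.428, 0.098], 'moment': [0.017, 0.004, -0.015], 'gripper_force': 0.0, 'gripper_width': 0.088}
scene [ 1.151 -0.226  1.124] [-146.127, 0.079, 77.28] [[461.5, 0.0, 324.9], [0.0, 461.5, 203.7], [0.0, 0.0, 1.0]]
pot [([0.398, 0.335, 0.061], 0.9)]
plant_left [([0.658, 0.135, 0.083], 0.86)]
plant_right [([0.681, -0.134, 0.081], 0.94)]
scoop [([0.179, -0.345, 0.004], 0.95), ([0.376, -0.324, 0.007], 0.73), ([0.461, -0.485, 0.011], 0.63)]
stone1 [([0.363, -0.305, 0.022], 0.42)]
tube [([0.38, -0.049, 0.072], 0.53)]
sprayer [([0.662, 0.318, 0.118], 0.8)]
seedling []
side [0.361 0.864 0.799] [-129.787, 0.727, -174.338] [[372.9, 0.0, 319.7], [0.0, 372.9, 199.5], [0.0, 0.0, 1.0]]
pot [([0.397, 0.316, 0.061], 0.7)]
plant_left [([0.642, 0.174, 0.077], 0.89), ([0.401, 0.323, 0.059], 0.3)]
plant_right [([0.662, -0.109, 0.071], 0.69)]
scoop [([0.367, -0.306, 0.022], 0.9), ([0.191, -0.346, 0.01], 0.83), ([0.465, -0.483, 0.022], 0.82)]
stone1 []
tube [([0.374, -0.03, 0.058], 0.75)]
sprayer [([0.642, 0.35, 0.109], 0.91)]
seedling [([0.649, -0.327, 0.073], 0.7)]
wrist [ 0.11  -0.67   0.385] [165.114, -0.016, 105.058] [[309.7, 0.0, 319.9], [0.0, 309.7, 195.4], [0.0, 0.0, 1.0]]
pot [([0.403, 0.298, 0.044], 0.69)]
plant_left []
plant_right []
scoop [([0.135, -0.368, 0.018], 0.64)]
stone1 []
tube []
sprayer []
seedling []
```

View pics/scene1.png

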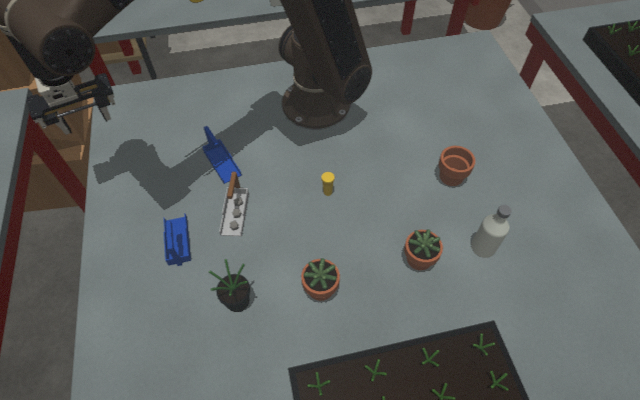

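View pics/side1.png

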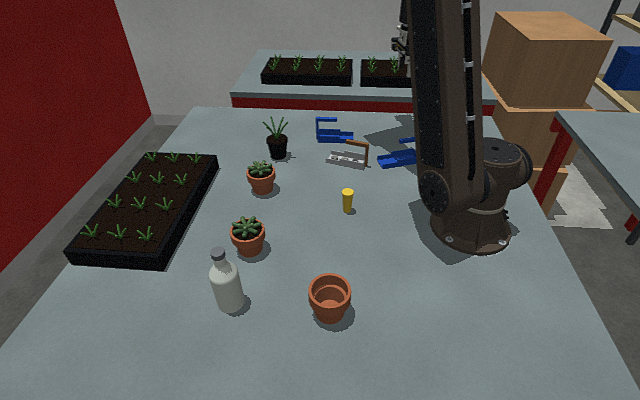

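The scene view shows the metal scoop with three stones at (234,213) and its wooden handle at (233,185). The two blue look-alikes are at (220,155) and (177,240). The empty pot is at (457,165), and the planted pots are at (424,248) and (320,278). The tube is at (328,183), the sprayer at (490,235) and the seedling at (234,290). The side view agrees: pot (330,298), plants (248,235) and (261,177), metal scoop (348,155). Only the bare-metal, wood-handled scoop fits the description, so I'll confirm it in a crop and fit the pots in both views.

```bash
cat > fit.py <<'E'
from h import *
from scipy.optimize import minimize
def mask(img):
    h=cv2.cvtColor(img,cv2.COLOR_RGB2HSV)
    return (((h[...,0]<14)|(h[...,0]>174))&(h[...,1]>95)&(h[...,2]>50)).astype(np.uint8)
T=np.linspace(0,2*np.pi,60)
def model(c,x,y,z,prof):
    P=[proj(c,(x+r*np.cos(t),y+r*np.sin(t),z+h)) for r,h in prof for t in T]
    return cv2.convexHull(np.float32(P))
def hull_of(c,p):
    m=mask(c['img']);u=proj(c,p);w=np.zeros_like(m);cv2.circle(w,tuple(int(a) for a in u),42,1,-1);m=m*w
    n,l,st,ce=cv2.connectedComponentsWithStats(cv2.morphologyEx(m,cv2.MORPH_CLOSE,np.ones((3,3))))
    k=1+np.argmax(st[1:,4]);ys,xs=np.where(l==k)
    return cv2.convexHull(np.float32(np.c_[xs,ys])),st[k,4]
def iou(a,b):
    i,_=cv2.intersectConvexConvex(a,b);return i/(cv2.contourArea(a)+cv2.contourArea(b)-i)
def fit(cs,p,prof):
    H=[hull_of(c,p)[0] for c in cs]
    f=lambda q:-sum(iou(model(c,*q,prof),h) for c,h in zip(cs,H))
    r=minimize(f,[p[0],p[1],0],method='Nelder-Mead',options=dict(initial_simplex=[[p[0],p[1],0],[p[0]+.02,p[1],0],[p[0],p[1]+.02,0],[p[0],p[1],.01]]))
    return r.x,-r.fun/len(cs)
POT=[(.05,.088),(.05,.053),(.036,0)];PL=[(.048,.078),(.048,.047),(.034,0)]
E
cat > b.py <<'E'
from fit import *
a,b=cap('scene'),cap('side')
for n,p,pr in(('pot',(.4,.32,.05),POT),('L',(.66,.15,.05),PL),('R',(.68,-.125,.05),PL)):
    for cs in([a,b],[a],[b]): q,s=fit(cs,p,pr);print(n,np.round(q,4),round(s,3))
i=a['img'][140:260,150:290,::-1];j=b['img'][120:190,300:440,::-1]
cv2.imwrite('pics/crop.png',np.vstack([cv2.resize(i,(560,480),interpolation=2)[:300+20], cv2.resize(j,(560,280),interpolation=2)]))
E
python3 b.py
```

```text
pot [ 0.4001  0.3344 -0.0032] 0.917
pot [ 0.3514  0.373  -0.0691] 0.977
pot [ 0.402   0.3189 -0.0227] 0.989
L [ 0.6452  0.1463 -0.0042] 0.832
L [ 0.5882  0.1917 -0.1302] 0.885
L [ 0.6635  0.1021 -0.0496] 0.934
R [ 0.6696 -0.1326 -0.0059] 0.808
R [ 0.6296 -0.1233 -0.0946] 0.888
R [ 0.7036 -0.2406 -0.0886] 0.904
```

View pics/crop.png

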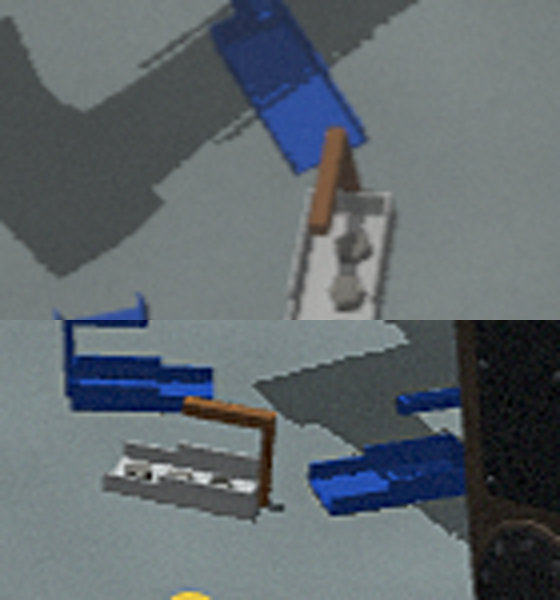

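The crop confirms it: the scoop with the wooden bar and bare-metal tray holds three stones. In the scene view its spout points down and away from the robot, with the bar above the tray's rear. I'll check the fits per view with z fixed, and triangulate the handle.

```bash
cat > c.py <<'E'
from fit import *
a,b=cap('scene'),cap('side')
for n,p,pr in(('pot',(.4,.334,.05),POT),('L',(.645,.146,.05),PL),('R',(.67,-.133,.05),PL)):
    for cs in([a,b],[a],[b]):
        H=[hull_of(c,p)[0] for c in cs]
        f=lambda q:-sum(iou(model(c,q[0],q[1],0,pr),h) for c,h in zip(cs,H))
        r=minimize(f,p[:2],method='Nelder-Mead',options=dict(initial_simplex=[p[:2],[p[0]+.02,p[1]],[p[0],p[1]+.02]]))
        print(n,np.round(r.x,4),round(-r.fun/len(cs),3),[np.round([h[:,0].min(0),h[:,0].max(0)]).tolist() for h in H],[np.round([m[:,0].min(0),m[:,0].max(0)]).tolist() for m in [model(c,*r.x,0,pr) for c in cs]])
# handle mask
for c,(u0,u1,v0,v1) in((a,(222,246,165,205)),(b,(340,375,135,172))):
    h=cv2.cvtColor(c['img'],cv2.COLOR_RGB2HSV)[v0:v1,u0:u1]
    m=((h[...,0]<16)&(h[...,1]>100)&(h[...,2]>40)).astype(np.uint8)
    print('\n'.join(f'{v0+i} '+''.join('.#'[x] for x in r) for i,r in enumerate(m)),u0)
E
python3 c.py
```

```text
pot [0.4013 0.3336] 0.909 [[[440.0, 146.0], [474.0, 185.0]], [[308.0, 273.0], [350.0, 323.0]]] [[[437.0, 145.0], [475.0, 186.0]], [[307.0, 271.0], [351.0, 324.0]]]
pot [0.398  0.3362] 0.878 [[[440.0, 146.0], [474.0, 185.0]]] [[[438.0, 144.0], [475.0, 185.0]]]
pot [0.4015 0.3335] 0.942 [[[308.0, 273.0], [350.0, 323.0]]] [[[307.0, 271.0], [351.0, 324.0]]]
L [0.6447 0.1463] 0.82 [[[405.0, 232.0], [442.0, 268.0]], [[230.0, 219.0], [264.0, 256.0]]] [[[403.0, 228.0], [442.0, 270.0]], [[229.0, 217.0], [265.0, 257.0]]]
L [0.642  0.1499] 0.781 [[[405.0, 232.0], [442.0, 268.0]]] [[[404.0, 227.0], [443.0, 269.0]]]
L [0.6461 0.1444] 0.864 [[[230.0, 219.0], [264.0, 256.0]]] [[[229.0, 217.0], [265.0, 256.0]]]
R [ 0.6691 -0.1325] 0.806 [[[302.0, 264.0], [339.0, 299.0]], [[246.0, 166.0], [274.0, 194.0]]] [[[300.0, 257.0], [339.0, 300.0]], [[246.0, 162.0], [276.0, 195.0]]]
R [ 0.6679 -0.13  ] 0.807 [[[302.0, 264.0], [339.0, 299.0]]] [[[301.0, 257.0], [340.0, 299.0]]]
R [ 0.6704 -0.1352] 0.808 [[[246.0, 166.0], [274.0, 194.0]]] [[[246.0, 162.0], [275.0, 194.0]]]
165 ........................
166 ......
[... 1908 characters left out ...]
........#.......
155 .........................##........
156 ..........................#........
157 .........................##........
158 .........................##........
159 .........................###.......
160 ..........................##.......
161 ..........................#........
162 .........................##........
163 .........................##........
164 ..........................#........
165 .........................##........
166 .........................#.........
167 ...................................
168 ...................................
169 ...................................
170 ...................................
171 ................................... 340
```

```bash
cat > d.py <<'E'
from fit import *
a,b=cap('scene'),cap('side')
BOX=[(x,y,z) for x in(-.079,.007) for y in(-.007,.007) for z in(.082,.098)]
POST=[(x,y,z) for x in(-.079,-.069) for y in(-.007,.007) for z in(.03,.098)]
H=[]
for c,(u0,u1,v0,v1) in((a,(222,246,165,205)),(b,(340,375,135,172))):
    h=cv2.cvtColor(c['img'],cv2.COLOR_RGB2HSV)[v0:v1,u0:u1]
    m=((h[...,0]<16)&(h[...,1]>100)&(h[...,2]>40))
    if c is b: m[12:]=False   # bar rows only
    ys,xs=np.where(m);H.append(cv2.convexHull(np.float32(np.c_[xs+u0,ys+v0])))
def bar(c,q):
    Rz=R.from_euler('z',q[2]).as_matrix()
    return cv2.convexHull(np.float32([proj(c,Rz@p+[q[0],q[1],q[3]]) for p in BOX]))
for fz in(0,1):
  best=None
  for y0 in(0,-.2,.2,-.4,.4):
    for d in (0,.01):
      x0=np.array([.37,-.31+d,y0,0])
      g=lambda q:-sum(iou(bar(c,[*q[:3],q[3]*fz]),h) for c,h in zip((a,b),H))
      r=minimize(g,x0,method='Nelder-Mead',options=dict(initial_simplex=[x0]+[x0+np.eye(4)[i]*s for i,s in enumerate((.02,.02,.15,.01))],maxiter=2000))
      if best is None or r.fun<best.fun:best=r
  q=best.x;print(np.round(q,4),np.degrees(q[2]),best.fun/2)
  Rz=R.from_euler('z',q[2]).as_matrix();print('rear grip',Rz@[-.07,0,.09]+[q[0],q[1],0])
E
python3 d.py
```

```text
[ 0.3865 -0.3185 -0.1524  0.0164] -8.732278145898114 -0.5967258944985496
rear grip [ 0.31730106 -0.30786153  0.09      ]
[ 3.866e-01 -3.185e-01 -1.521e-01  1.000e-04] -8.715292383872258 -0.5967382111366548
rear grip [ 0.31745586 -0.30787191  0.09      ]
```

```bash
cat > plan.py <<'E'
import numpy as np
from scipy.spatial.transform import Rotation as R
def plan(wps,cur=None):
    if cur is None:
        from plant import get_state
        s=get_state();cur=[*s['tcp_pos'],s['eef_rot'][2]]
        print('t',round(s['time_s'],2),np.round(cur,4).tolist(),'rp',np.round(s['eef_rot'][:2],2),'w',round(s['gripper_width'],4),'F',np.round(s['gripper_force'],1),np.round(s['contact_force'],2),'M',np.round(s['moment'],3))
    c=np.array(cur,float)
    for w in wps:
        w=np.array(w,float);M=R.from_euler('xyz',[180,0,c[3]],degrees=True).as_matrix()
        d=(w[3]-c[3]+180)%360-180
        print(np.round(M.T@(w[:3]-c[:3])/.15,3).tolist(),'turn',round(-d/90,3));c=w
E
python3 -c "
from plan import *
plan([(.30,-.52,.25,-140),(.41,-.38,.25,-115),(.47,-.24,.25,-90),(.50,-.10,.25,-90),(.50,.04,.25,-90),(.46,.18,.25,-90),(.38,.30,.22,-90),(.355,.334,.15,-90)])"
```

```text
t 1.65 [0.1753, -0.6518, 0.2266, -164.9435] rp [180.  -0.] w 0.0877 F 0.0 [ 0.5  -0.05  0.23] M [-0.027 -0.034  0.039]
[-1.031, 0.633, -0.156] turn -0.277
[-1.162, 0.244, 0.0] turn -0.278
[-1.015, 0.032, 0.0] turn -0.278
[-0.933, -0.2, -0.0] turn -0.0
[-0.933, -0.0, -0.0] turn -0.0
[-0.933, 0.267, 0.0] turn -0.0
[-0.8, 0.533, 0.2] turn -0.0
[-0.227, 0.167, 0.467] turn -0.0
```

Emit:
send_rows(moves=[{"slide": [-0.2,0.13,-0.03],"turn": -0.055,"gripper": 0.45},{"slide": [-0.4,0.26,-0.06],"turn": -0.11,"gripper": 0.45},{"slide": [-0.6,0.38,-0.09],"turn": -0.165,"gripper": 0.45},{"slide": [-0.8,0.5,-0.12],"turn": -0.22,"gripper": 0.45},{"slide": [-1.0,0.63,-0.15],"turn": -0.278,"gripper": 0.45}], newtons=30)

```text
time_s: 2.07
tcp_pos: [0.2965, -0.5205, 0.2493]
eef_rot: [-180.0, -0.0, -139.7]
contact_force: [0.7, -0.5, -0.6]
gripper_width: 0.0597
gripper_force: 0.0
```

```bash
python3 -c "
from plan import *
plan([(.39,-.40,.25,-115),(.45,-.27,.25,-90),(.49,-.13,.25,-90),(.50,.01,.25,-90),(.47,.15,.25,-90),(.41,.26,.23,-90),(.355,.334,.16,-90)])"
```

```text
t 2.07 [0.2965, -0.5205, 0.2493, -139.7043] rp [-179.99   -0.  ] w 0.0597 F 0.0 [ 0.71 -0.52 -0.56] M [-0.018 -0.051  0.118]
[-0.995, 0.209, -0.005] turn -0.274
[-0.955, 0.004, 0.0] turn -0.278
[-0.933, -0.267, -0.0] turn -0.0
[-0.933, -0.067, -0.0] turn -0.0
[-0.933, 0.2, 0.0] turn -0.0
[-0.733, 0.4, 0.133] turn -0.0
[-0.493, 0.367, 0.467] turn -0.0
```

Model confirmed; going on to above the pot's near rim.

Emit:
send_rows(moves=[{"slide": [-0.3,0.06,0],"turn": -0.07,"gripper": 0.45},{"slide": [-0.55,0.12,0],"turn": -0.14,"gripper": 0.45},{"slide": [-0.8,0.17,0],"turn": -0.21,"gripper": 0.45},{"slide": [-0.99,0.21,0],"turn": -0.274,"gripper": 0.45},{"slide": [-0.99,0.21,0],"turn": -0.274,"gripper": 0.45}])

```text
time_s: 2.48
tcp_pos: [0.3917, -0.3986, 0.2496]
eef_rot: [-179.9, 0.0, -114.7]
contact_force: [-0.0, 0.0, 0.4]
gripper_width: 0.0398
gripper_force: 0.0
```

Emit:
send_rows(moves=[{"slide": [-0.25,0,0],"turn": -0.07,"gripper": 0.45},{"slide": [-0.5,0,0],"turn": -0.14,"gripper": 0.45},{"slide": [-0.75,0,0],"turn": -0.21,"gripper": 0.45},{"slide": [-0.955,0,0],"turn": -0.278,"gripper": 0.45},{"slide": [-0.955,0,0],"turn": -0.278,"gripper": 0.45}])

```text
time_s: 2.9
tcp_pos: [0.4519, -0.269, 0.2494]
eef_rot: [-179.9, 0.0, -89.7]
contact_force: [-0.7, -0.7, 0.9]
gripper_width: 0.0395
gripper_force: 0.0
```

Emit:
send_rows(moves=[{"slide": [-0.25,-0.07,0],"turn": 0,"gripper": 0.45},{"slide": [-0.5,-0.14,0],"turn": 0,"gripper": 0.45},{"slide": [-0.7,-0.2,0],"turn": 0,"gripper": 0.45},{"slide": [-0.93,-0.267,0],"turn": 0,"gripper": 0.45},{"slide": [-0.93,-0.267,0],"turn": 0,"gripper": 0.45}])

```text
time_s: 3.32
tcp_pos: [0.4922, -0.1292, 0.2494]
eef_rot: [-179.9, 0.0, -90.1]
contact_force: [0.1, 0.1, 0.2]
gripper_width: 0.0398
gripper_force: 0.0
```

Emit:
send_rows(moves=[{"slide": [-0.25,0,0],"turn": 0,"gripper": 0.45},{"slide": [-0.5,-0.02,0],"turn": 0,"gripper": 0.45},{"slide": [-0.7,-0.04,0],"turn": 0,"gripper": 0.45},{"slide": [-0.93,-0.067,0],"turn": 0,"gripper": 0.45},{"slide": [-0.93,-0.067,0],"turn": 0,"gripper": 0.45}])

```text
time_s: 3.73
tcp_pos: [0.5023, 0.0103, 0.2493]
eef_rot: [-179.9, 0.0, -90.1]
contact_force: [0.6, -0.8, -0.4]
gripper_width: 0.0394
gripper_force: 0.0
```

Emit:
send_rows(moves=[{"slide": [-0.25,0.05,0],"turn": 0,"gripper": 0.45},{"slide": [-0.5,0.1,0],"turn": 0,"gripper": 0.45},{"slide": [-0.7,0.15,0],"turn": 0,"gripper": 0.45},{"slide": [-0.93,0.2,0],"turn": 0,"gripper": 0.45},{"slide": [-0.93,0.2,0],"turn": 0,"gripper": 0.45}])

```text
time_s: 4.15
tcp_pos: [0.4716, 0.1499, 0.2493]
eef_rot: [-180.0, 0.1, -90.1]
contact_force: [0.4, -0.6, -0.3]
gripper_width: 0.0395
gripper_force: 0.0
```

Emit:
send_rows(moves=[{"slide": [-0.2,0.1,0.03],"turn": 0,"gripper": 0.45},{"slide": [-0.4,0.2,0.06],"turn": 0,"gripper": 0.45},{"slide": [-0.6,0.3,0.1],"turn": 0,"gripper": 0.45},{"slide": [-0.733,0.4,0.133],"turn": 0,"gripper": 0.45},{"slide": [-0.733,0.4,0.133],"turn": 0,"gripper": 0.45}])

```text
time_s: 4.57
tcp_pos: [0.4108, 0.2583, 0.2282]
eef_rot: [179.9, -0.0, -90.2]
contact_force: [0.4, 0.3, 0.3]
gripper_width: 0.0397
gripper_force: 0.0
```

```bash
cat > e.py <<'E'
from fit import *
from plan import plan
plan([(.355,.334,.17,-90)])
c=cap('wrist','w2.png');K=np.array(c['intrinsics'])
print(np.round(c['origin'],3),np.round(c['attitude'],2))
print([(np.round(d['location'],3).tolist(),round(d['p'],2)) for d in optics.look_for('wrist','pot')])
E
python3 e.py
```

```text
t 4.57 [0.4108, 0.2583, 0.2282, -90.1525] rp [ 1.7994e+02 -1.0000e-02] w 0.0397 F 0.0 [0.41 0.34 0.28] M [-0.019  0.142 -0.007]
[-0.504, 0.373, 0.388] turn -0.002
[0.412 0.189 0.387] [ 1.6511e+02 -5.0000e-02  1.7985e+02]
[([0.404, 0.335, 0.062], 0.74)]
```

View pics/w2.png

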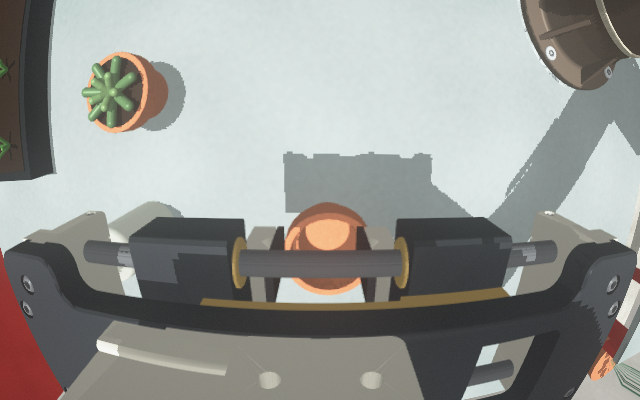

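The wrist view shows the pot rim's near edge at (327,203), centred between the fingers. plant_left's rim centre is at about (120,92). I'll check both against the fits.

```bash
cat > f.py <<'E'
from fit import *
c=cap('wrist');print('rim -y edge',atz(c,327,203,.088,True))
def fproj(c,p):
    q=att(c).T@(np.array(p)-c['origin']);K=np.array(c['intrinsics']);t=np.arctan2(np.hypot(*q[:2]),q[2]);r=q[:2]/np.hypot(*q[:2])*t
    return np.array([K[0,0]*r[0]+K[0,2],K[1,1]*r[1]+K[1,2]])
m=mask(c['img'])
def fitrim(u,rad,prof,p,vmax=400):
    w=np.zeros_like(m);cv2.circle(w,u,rad,1,-1);ys,xs=np.where(m*w);k=ys<vmax;ys,xs=ys[k],xs[k];h=cv2.convexHull(np.float32(np.c_[xs,ys]))
    mod=lambda q:cv2.convexHull(np.float32([fproj(c,(q[0]+r*np.cos(t),q[1]+r*np.sin(t),z)) for r,z in prof for t in T]))
    r=minimize(lambda q:-iou(mod(q),h),p,method='Nelder-Mead',options=dict(initial_simplex=[p,[p[0]+.02,p[1]],[p[0],p[1]+.02]]))
    print(r.x,r.fun,h[:,0].min(0),h[:,0].max(0),mod(r.x)[:,0].min(0),mod(r.x)[:,0].max(0))
fitrim((125,92),55,PL,[.645,.146])
print([fproj(c,(.401+dx,.334+dy,.088)).round() for dx,dy in((0,-.05),(.035,-.035),(-.035,-.035))])
for d in optics.look_for('wrist','plant_left'):print(d)
E
python3 f.py
```

```text
rim -y edge [0.406614   0.27498349 0.088     ]
[0.65115955 0.14708941] -0.9301812975379152 [88. 53.] [167. 133.] [85.468    52.713272] [167.6056  134.10014]
[array([332., 211.]), array([298., 225.]), array([366., 225.])]
{'location': [0.6281, 0.1516, 0.0818], 'p': 0.79}
```

Emit:
send_rows(moves=[{"slide": [-0.12,0.09,0.1],"turn": 0,"gripper": 0.45},{"slide": [-0.25,0.18,0.2],"turn": 0,"gripper": 0.45},{"slide": [-0.37,0.28,0.3],"turn": 0,"gripper": 0.45},{"slide": [-0.48,0.36,0.39],"turn": 0,"gripper": 0.45},{"slide": [-0.48,0.36,0.39],"turn": 0,"gripper": 0.45}])

```text
time_s: 5.18
tcp_pos: [0.3577, 0.3286, 0.1684]
eef_rot: [179.9, -0.1, -90.3]
contact_force: [-1.6, 0.2, 0.1]
gripper_width: 0.0397
gripper_force: 0.0
```

```bash
cat > g.py <<'E'
from fit import *
from plan import plan
import re
plan([(.356,.332,.06,-90)])
src=open('f.py').read().split("fitrim((125")[0].split("c=cap('wrist')")
c=cap('wrist','w3.png');exec(src[1].split('\n',1)[1])
print('expected rim',[fproj(c,(.401+.05*np.cos(t),.334+.05*np.sin(t),.088)).round().tolist() for t in np.radians([-150,-120,-90,-60,-30,0])])
cv2.imwrite('pics/w3c.png',cv2.resize(c['img'][180:310,220:480,::-1],None,fx=3,fy=3))
E
python3 g.py
```

```text
t 5.18 [0.3577, 0.3286, 0.1684, -90.2799] rp [ 1.799e+02 -1.200e-01] w 0.0397 F 0.0 [-1.63  0.19  0.06] M [ 0.015  0.159 -0.016]
[-0.023, 0.011, 0.723] turn -0.003
expected rim [[321.0, 178.0], [298.0, 156.0], [266.0, 148.0], [236.0, 157.0], [216.0, 180.0], [211.0, 209.0]]
```

View pics/w3c.png

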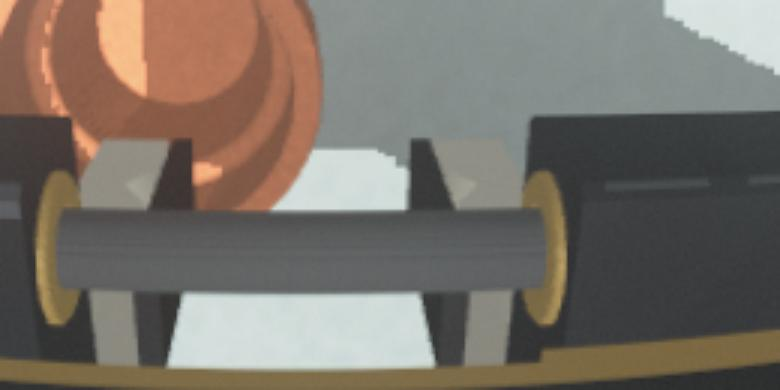

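```bash
cat >> g.py <<'E'
print('---')
from scipy.optimize import least_squares
w=np.zeros_like(m);m=mask(c['img']);w[110:212,190:345]=1
ys,xs=np.where(cv2.morphologyEx(m*w,cv2.MORPH_OPEN,np.ones((3,3))));h=cv2.convexHull(np.float32(np.c_[xs,ys]))
E=[]
for v in range(int(ys.min())+1,208,2):
    r=xs[ys==v]
    if len(r): E.append((r.max()+.5,v)); 
    if v<190: E.append((r.min()-.5,v))
E=np.array(E);print(E[::6].tolist())
def mod(q,z=0):return cv2.convexHull(np.float32([fproj(c,(q[0]+r*np.cos(t),q[1]+r*np.sin(t),zz+z)) for r,zz in POT for t in T]))
f=lambda q:[cv2.pointPolygonTest(mod(q),(float(a),float(b)),True) for a,b in E]
r=least_squares(f,[.401,.334],diff_step=1e-3,loss='soft_l1');print(r.x,np.round(r.fun,1))
E
python3 g.py | sed -n '/---/,$p'
```

```text
---
[[282.5, 148.0], [297.5, 154.0], [306.5, 160.0], [313.5, 166.0], [317.5, 172.0], [320.5, 178.0], [323.5, 184.0], [325.5, 190.0], [326.5, 202.0]]
[0.40168104 0.34091908] [-4.1 -3.9 -3.  -4.2 -3.2 -2.4 -2.5  2.  -2.   2.8 -1.6  3.1 -1.7  5.8
 -1.8  3.3 -1.6 -0.4 -1.4 -0.9 -0.8  0.7 -0.1  1.8 -0.4  1.3 -0.7  2.1
 -0.4  2.   0.6  1.9  0.8 -0.2 -0.1  0.1  0.8  1.1  0.7  3.   1.4  2.2
  1.1  1.6  2.1  1.5  1.8  2.   2.2  1.4  1.6]
```

Emit:
send_rows(moves=[{"slide": [-0.03,0.01,0.2],"turn": 0,"gripper": 0.45},{"slide": [-0.03,0.01,0.4],"turn": 0,"gripper": 0.45},{"slide": [-0.03,0.01,0.6],"turn": 0,"gripper": 0.45},{"slide": [-0.03,0.01,0.74],"turn": 0,"gripper": 0.45},{"slide": [-0.03,0.01,0.74],"turn": 0,"gripper": 0.45}], newtons=40)

```text
time_s: 5.7
tcp_pos: [0.3571, 0.33, 0.0566]
eef_rot: [179.8, -0.3, -90.4]
contact_force: [-1.3, -0.5, 0.2]
gripper_width: 0.0397
gripper_force: 0.0
```

Emit:
send_rows(moves=[{"slide": [0,0,0],"turn": 0,"gripper": 0.1},{"slide": [0,0,0],"turn": 0,"gripper": 0},{"slide": [0,0,0],"turn": 0,"gripper": 0},{"slide": [0,0,0],"turn": 0,"gripper": 0},{"slide": [0,0,0],"turn": 0,"gripper": 0}], newtons=40)

```text
time_s: 6.12
tcp_pos: [0.3581, 0.3341, 0.0611]
eef_rot: [-179.9, 0.2, -90.2]
contact_force: [3.1, 2.4, 7.3]
gripper_width: 0.0116
gripper_force: 34.6
```

Emit:
send_rows(moves=[{"slide": [0,0,0],"turn": 0,"gripper": 0},{"slide": [0,0,0],"turn": 0,"gripper": 0},{"slide": [0,0,-0.1],"turn": 0,"gripper": 0},{"slide": [0,0,-0.2],"turn": 0,"gripper": 0},{"slide": [0,0,-0.3],"turn": 0,"gripper": 0}])

```text
time_s: 6.53
tcp_pos: [0.3568, 0.3325, 0.1051]
eef_rot: [180.0, -0.1, -90.3]
contact_force: [-0.5, 0.3, -3.7]
gripper_width: 0.008
gripper_force: 41.4
```

```bash
cat > k.py <<'E'
from fit import *
from plan import plan
plan([])
a,b=cap('scene','s4.png'),cap('side','d4.png')
i=a['img'][100:220,380:540,::-1];j=b['img'][230:350,250:410,::-1]
cv2.imwrite('pics/c4.png',np.hstack([cv2.resize(i,None,fx=2.5,fy=2.5,interpolation=2),cv2.resize(j,None,fx=2.5,fy=2.5,interpolation=2)]))
E
python3 k.py
```

```text
t 6.53 [0.3568, 0.3325, 0.1051, -90.2534] rp [ 1.7995e+02 -5.0000e-02] w 0.008 F 41.4 [-0.48  0.33 -3.66] M [0.052 0.19  0.011]
```

View pics/c4.png

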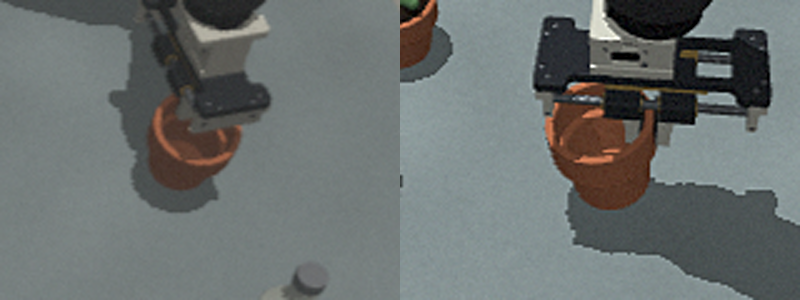

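The pot hangs upright in the gripper by its wall, with the opening reading exactly 8 mm. I'll carry it to the middle of the row.

```bash
python3 -c "
from plan import *
plan([(.36,.33,.205,-90.3),(.44,.20,.215,-90.3),(.53,.08,.215,-90.3),(.611,.0055,.215,-90),(.611,.0055,.09,-90)],[.3568,.3325,.104,-90.25])"
```

```text
[0.017, -0.021, -0.673] turn 0.001
[0.864, -0.538, -0.067] turn -0.0
[0.797, -0.604, -0.0] turn -0.0
[0.494, -0.543, -0.0] turn -0.003
[0.0, -0.0, 0.833] turn -0.0
```

Emit:
send_rows(moves=[{"slide": [0,0,-0.1],"turn": 0,"gripper": 0},{"slide": [0,0,-0.25],"turn": 0,"gripper": 0},{"slide": [0,0,-0.4],"turn": 0,"gripper": 0},{"slide": [0.01,-0.01,-0.55],"turn": 0,"gripper": 0},{"slide": [0.02,-0.02,-0.67],"turn": 0,"gripper": 0}])

```text
time_s: 7.05
tcp_pos: [0.3599, 0.3298, 0.2057]
eef_rot: [180.0, 0.0, -90.2]
contact_force: [1.3, 0.8, -2.7]
gripper_width: 0.008
gripper_force: 41.4
```

Emit:
send_rows(moves=[{"slide": [0.1,-0.06,-0.02],"turn": 0,"gripper": 0},{"slide": [0.28,-0.17,-0.04],"turn": 0,"gripper": 0},{"slide": [0.48,-0.3,-0.06],"turn": 0,"gripper": 0},{"slide": [0.68,-0.42,-0.07],"turn": 0,"gripper": 0},{"slide": [0.864,-0.54,-0.07],"turn": 0,"gripper": 0}])

```text
time_s: 7.47
tcp_pos: [0.4405, 0.1985, 0.215]
eef_rot: [179.9, -0.0, -90.2]
contact_force: [-0.0, 1.1, -3.2]
gripper_width: 0.0081
gripper_force: 41.4
```

Emit:
send_rows(moves=[{"slide": [0.18,-0.13,0],"turn": 0,"gripper": 0},{"slide": [0.36,-0.27,0],"turn": 0,"gripper": 0},{"slide": [0.52,-0.4,0],"turn": 0,"gripper": 0},{"slide": [0.68,-0.5,0],"turn": 0,"gripper": 0},{"slide": [0.797,-0.604,0],"turn": 0,"gripper": 0}])

```text
time_s: 7.88
tcp_pos: [0.5305, 0.078, 0.2142]
eef_rot: [179.9, -0.0, -90.3]
contact_force: [0.6, 0.2, -3.0]
gripper_width: 0.008
gripper_force: 41.4
```

Emit:
send_rows(moves=[{"slide": [0.12,-0.14,0],"turn": 0,"gripper": 0},{"slide": [0.25,-0.28,0],"turn": 0,"gripper": 0},{"slide": [0.38,-0.42,0],"turn": 0,"gripper": 0},{"slide": [0.46,-0.51,0],"turn": 0,"gripper": 0},{"slide": [0.494,-0.543,0],"turn": 0,"gripper": 0}])

```text
time_s: 8.3
tcp_pos: [0.6127, 0.0039, 0.2134]
eef_rot: [179.9, -0.0, -90.4]
contact_force: [0.2, 0.1, -3.7]
gripper_width: 0.0086
gripper_force: 41.4
```

Emit:
send_rows(moves=[{"slide": [0,0,0.15],"turn": 0,"gripper": 0},{"slide": [0,0,0.3],"turn": 0,"gripper": 0},{"slide": [0,0,0.5],"turn": 0,"gripper": 0},{"slide": [0,0,0.6],"turn": 0,"gripper": 0},{"slide": [0,0,0.6],"turn": 0,"gripper": 0}])

```text
time_s: 8.72
tcp_pos: [0.6082, 0.0055, 0.1205]
eef_rot: [179.5, -0.1, -90.3]
contact_force: [-1.3, -0.1, -4.5]
gripper_width: 0.0078
gripper_force: 41.4
```

```bash
cat > k2.py <<'E'
from fit import *
from plan import plan
plan([(.611,.0055,.062,-90),(.611,.0055,.057,-90)])
a,b=cap('scene','s5.png'),cap('side','d5.png')
for n,p,pr in(('L',(.645,.146,.05),PL),('R',(.669,-.133,.05),PL)):
    q,s=fit([a,b],p,pr);print(n,q,s)
E
python3 k2.py
```

```text
t 8.72 [0.6082, 0.0055, 0.1205, -90.29] rp [ 1.795e+02 -7.000e-02] w 0.0078 F 41.4 [-1.25 -0.06 -4.51] M [ 0.064  0.437 -0.035]
[-0.0, -0.019, 0.39] turn -0.003
[0.0, -0.0, 0.033] turn -0.0
L [ 0.6452259   0.1465169  -0.00407826] 0.8374103297734219
R [ 0.67206352 -0.12559164 -0.03179873] 0.6387714717737867
```

Emit:
send_rows(moves=[{"slide": [0,-0.01,0.1],"turn": 0,"gripper": 0},{"slide": [0,-0.01,0.2],"turn": 0,"gripper": 0},{"slide": [0,-0.01,0.3],"turn": 0,"gripper": 0},{"slide": [0,-0.01,0.37],"turn": 0,"gripper": 0},{"slide": [0,-0.01,0.4],"turn": 0,"gripper": 0}])

```text
time_s: 9.23
tcp_pos: [0.6121, 0.0056, 0.0678]
eef_rot: [179.9, -0.1, -90.2]
contact_force: [-27.9, 5.4, 45.2]
gripper_width: 0.0094
gripper_force: 41.9
```

Emit:
send_rows(moves=[{"slide": [0,0,0.005],"turn": 0,"gripper": 0},{"slide": [0,0,0.01],"turn": 0,"gripper": 0},{"slide": [0,0,0.015],"turn": 0,"gripper": 0},{"slide": [0,0,0.015],"turn": 0,"gripper": 0},{"slide": [0,0,0.015],"turn": 0,"gripper": 0}])

```text
time_s: 9.65
tcp_pos: [0.6133, 0.0059, 0.0689]
eef_rot: [-179.9, -0.0, -90.1]
contact_force: [-18.5, 3.5, 31.9]
gripper_width: 0.0086
gripper_force: 41.6
```

```bash
python3 k2.py
```

```text
t 9.65 [0.6133, 0.0059, 0.0689, -90.1475] rp [-1.7988e+02 -1.0000e-02] w 0.0086 F 41.6 [-18.53   3.55  31.88] M [0.978 6.457 0.052]
[0.003, 0.015, 0.046] turn -0.002
[0.0, -0.0, 0.033] turn -0.0
L [0.64525175 0.14555573 0.00493671] 0.6766477415158827
R [ 0.64615578 -0.12586192 -0.05976033] 0.5370575699999448
```

Emit:
send_rows(moves=[{"slide": [0,0,-0.02],"turn": 0,"gripper": 0},{"slide": [0,0,-0.03],"turn": 0,"gripper": 0},{"slide": [0,0,-0.03],"turn": 0,"gripper": 0},{"slide": [0,0,-0.03],"turn": 0,"gripper": 0},{"slide": [0,0,-0.03],"turn": 0,"gripper": 0}])

```text
time_s: 10.17
tcp_pos: [0.6147, 0.0059, 0.0704]
eef_rot: [-179.8, 0.0, -90.2]
contact_force: [-5.8, -0.2, 12.2]
gripper_width: 0.0085
gripper_force: 41.2
```

```bash
cat > k3.py <<'E'
from fit import *
from plan import plan
plan([])
a,b=cap('scene','s6.png'),cap('side','d6.png')
i=a['img'][170:310,290:460,::-1];j=b['img'][130:270,200:370,::-1]
cv2.imwrite('pics/c6.png',np.hstack([cv2.resize(i,(390,322),interpolation=2),cv2.resize(j,(390,322),interpolation=2)]))
E
python3 k3.py
```

```text
t 10.17 [0.6147, 0.0059, 0.0704, -90.1914] rp [-1.7982e+02  2.0000e-02] w 0.0085 F 41.2 [-5.79 -0.18 12.24] M [ 0.283  1.669 -0.019]
```

View pics/c6.png

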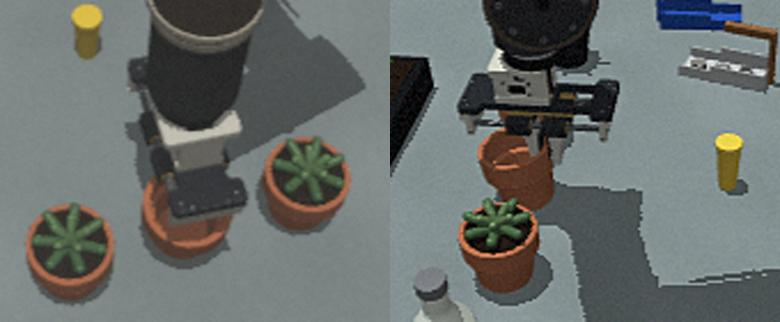

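The side view shows the pot leaning in the pads, its far (+x) base edge on the bench. I'll loosen the grip and lower, so that the bench rights it.

Emit:
send_rows(moves=[{"slide": [0,0,0],"turn": 0,"gripper": 0},{"slide": [0,0,0],"turn": 0,"gripper": 0},{"slide": [0,0,0.01],"turn": 0,"gripper": 0},{"slide": [0,0,0.02],"turn": 0,"gripper": 0},{"slide": [0,0,0.03],"turn": 0,"gripper": 0}], newtons=4)

```text
time_s: 10.68
tcp_pos: [0.6131, 0.0058, 0.0643]
eef_rot: [180.0, -0.0, -90.2]
contact_force: [-4.8, 0.8, 5.9]
gripper_width: 0.0102
gripper_force: 4.0
```

```bash
python3 k3.py
```

```text
t 10.68 [0.6131, 0.0058, 0.0643, -90.2221] rp [179.99  -0.  ] w 0.0102 F 4.0 [-4.84  0.84  5.89] M [ 0.359  1.721 -0.002]
```

View pics/c6.png

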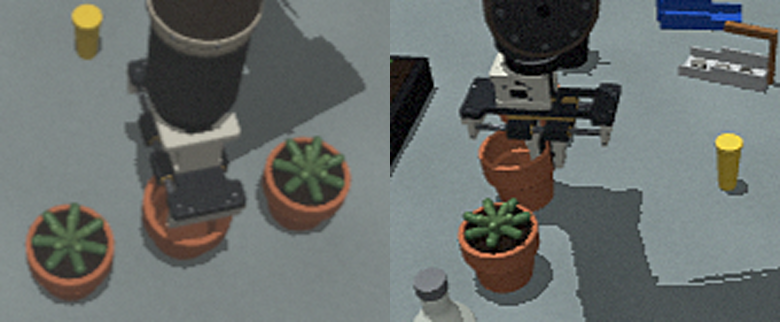

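Still leaning slightly, but less. I'll lower a bit more and then open slowly.

Emit:
send_rows(moves=[{"slide": [0,0,0.01],"turn": 0,"gripper": 0},{"slide": [0,0,0.02],"turn": 0,"gripper": 0},{"slide": [0,0,0.03],"turn": 0,"gripper": 0},{"slide": [0,0,0.04],"turn": 0,"gripper": 0},{"slide": [0,0,0.04],"turn": 0,"gripper": 0}], newtons=3)

```text
time_s: 11.2
tcp_pos: [0.6133, 0.0057, 0.057]
eef_rot: [180.0, -0.0, -90.2]
contact_force: [-3.5, 0.1, 2.1]
gripper_width: 0.0122
gripper_force: 3.2
```

Emit:
send_rows(moves=[{"slide": [0,0,0.04],"turn": 0,"gripper": 0.13},{"slide": [0,0,0.04],"turn": 0,"gripper": 0.15},{"slide": [0,0,0.04],"turn": 0,"gripper": 0.17},{"slide": [0,0,0.04],"turn": 0,"gripper": 0.2},{"slide": [0,0,0.04],"turn": 0,"gripper": 0.2}])

```text
time_s: 11.62
tcp_pos: [0.6137, 0.0057, 0.0513]
eef_rot: [-180.0, 0.0, -90.2]
contact_force: [-0.2, -0.1, 0.0]
gripper_width: 0.0169
gripper_force: 0.0
```

```bash
cat > k4.py <<'E'
from fit import *
from plan import plan
plan([(.611,.0055,.057,-90)])
b=cap('side','d7.png');a=cap('scene','s7.png')
for c,nm in((b,'side'),(a,'scene')):
    h,_=hull_of(c,(.66,.006,.045));mm=model(c,.657,.0065,0,POT)
    print(nm,[h[:,0].min(0).tolist(),h[:,0].max(0).tolist()],[mm[:,0].min(0).tolist(),mm[:,0].max(0).tolist()])
E
python3 k4.py
```

```text
t 11.62 [0.6137, 0.0057, 0.0513, -90.2462] rp [-179.99    0.  ] w 0.0169 F 0.0 [-0.21 -0.12  0.02] M [-0.017  0.106  0.06 ]
[0.001, 0.018, -0.038] turn -0.003
side [[230.0, 186.0], [271.0, 246.0]] [[237.23574829101562, 184.21766662597656], [271.4234313964844, 223.38723754882812]]
scene [[353.0, 249.0], [389.0, 284.0]] [[351.9876403808594, 240.15174865722656], [392.60943603515625, 285.3138732910156]]
```

Emit:
send_rows(moves=[{"slide": [0,0,0],"turn": 0,"gripper": 0.32},{"slide": [0,0,-0.05],"turn": 0,"gripper": 0.32},{"slide": [0,0,-0.25],"turn": 0,"gripper": 0.32},{"slide": [0,0,-0.5],"turn": 0,"gripper": 0.32},{"slide": [0,0,-0.75],"turn": 0,"gripper": 0.32}])

```text
time_s: 12.13
tcp_pos: [0.6127, 0.0054, 0.1651]
eef_rot: [179.9, -0.0, -90.2]
contact_force: [1.0, -0.0, -0.0]
gripper_width: 0.0281
gripper_force: 0.0
```

Emit:
send_rows(moves=[{"slide": [0,0.2,-0.2],"turn": 0,"gripper": 0.32},{"slide": [0,0.4,-0.3],"turn": 0,"gripper": 0.32},{"slide": [0,0.6,-0.3],"turn": 0,"gripper": 0.32},{"slide": [0,0.8,-0.3],"turn": 0,"gripper": 0.32},{"slide": [0,0.8,-0.3],"turn": 0,"gripper": 0.32}])

```text
time_s: 12.55
tcp_pos: [0.4889, 0.0057, 0.2102]
eef_rot: [-180.0, 0.1, -90.3]
contact_force: [-0.6, -0.4, -1.3]
gripper_width: 0.0278
gripper_force: 0.0
```

```bash
cat > k5.py <<'E'
from fit import *
from plan import plan
plan([])
a,b=cap('scene','s8.png'),cap('side','d8.png')
def hz(c,p,hide=None):
    m=mask(c['img'])
    return m
for n,p,pr in(('pot',(.657,.0065,.045),POT),('L',(.645,.146,.05),PL),('R',(.669,-.133,.05),PL)):
    for cs in([a,b],[a],[b]):
        H=[hull_of(c,p)[0] for c in cs]
        f=lambda q:-sum(iou(model(c,q[0],q[1],0,pr),h) for c,h in zip(cs,H))
        r=minimize(f,p[:2],method='Nelder-Mead',options=dict(initial_simplex=[p[:2],[p[0]+.02,p[1]],[p[0],p[1]+.02]]))
        print(n,np.round(r.x,4),round(-r.fun/len(cs),3),[np.round([h[:,0].min(0),h[:,0].max(0)]).tolist() for h in H],[np.round([m[:,0].min(0),m[:,0].max(0)]).tolist() for m in [model(c,*r.x,0,pr) for c in cs]])
i=a['img'][170:310,290:460,::-1];j=b['img'][130:270,200:370,::-1]
cv2.imwrite('pics/c8.png',np.hstack([cv2.resize(i,(390,322),interpolation=2),cv2.resize(j,(390,322),interpolation=2)]))
E
python3 k5.py
```

```text
t 12.55 [0.4889, 0.0057, 0.2102, -90.2643] rp [-1.7996e+02  1.0000e-01] w 0.0278 F 0.0 [-0.61 -0.35 -1.32] M [-0.009  0.242 -0.003]
pot [0.6571 0.0068] 0.66 [[[353.0, 241.0], [391.0, 284.0]], [[230.0, 166.0], [274.0, 246.0]]] [[[352.0, 240.0], [393.0, 285.0]], [[237.0, 184.0], [271.0, 223.0]]]
pot [0.654  0.0051] 0.909 [[[353.0, 241.0], [391.0, 284.0]]] [[[351.0, 239.0], [392.0, 284.0]]]
pot [0.6513 0.1003] 0.461 [[[230.0, 166.0], [274.0, 246.0]]] [[[230.0, 204.0], [267.0, 245.0]]]
L [0.6463 0.1445] 0.673 [[[405.0, 232.0], [442.0, 269.0]], [[230.0, 193.0], [271.0, 256.0]]] [[[402.0, 229.0], [442.0, 270.0]], [[229.0, 217.0], [265.0, 256.0]]]
L [0.643  0.1478] 0.802 [[[405.0, 232.0], [442.0, 269.0]]] [[[403.0, 228.0], [442.0, 269.0]]]
L [0.648  0.1372] 0.561 [[[230.0, 193.0], [271.0, 256.0]]] [[[229.0, 215.0], [265.0, 255.0]]]
R [ 0.6704 -0.1288] 0.618 [[[302.0, 264.0], [339.0, 299.0]], [[239.0, 166.0], [274.0, 218.0]]] [[[302.0, 258.0], [340.0, 300.0]], [[245.0, 163.0], [275.0, 195.0]]]
R [ 0.6676 -0.1311] 0.809 [[[302.0, 264.0], [339.0, 299.0]]] [[[301.0, 257.0], [339.0, 299.0]]]
R [ 0.6601 -0.02  ] 0.602 [[[239.0, 166.0], [274.0, 218.0]]] [[[240.0, 182.0], [272.0, 217.0]]]
```

The pot's outline in the scene view matches the target model to within 1–2 px, which puts it at about (.655,.006), upright and on the midpoint. Now the scoop.

```bash
python3 -c "
from plan import *
plan([(.44,-.12,.2,-62),(.385,-.23,.19,-34),(.317,-.308,.16,-8.7)])
from plant import get_state;print(get_state()['joints'])"
```

```text
t 12.65 [0.4929, 0.0063, 0.2104, -90.1937] rp [-1.7986e+02  5.0000e-02] w 0.0279 F 0.0 [ 0.91  0.23 -0.15] M [ 0.06   0.056 -0.04 ]
[0.843, 0.35, 0.069] turn -0.313
[0.475, 0.668, 0.067] turn -0.311
[-0.085, 0.685, 0.2] turn -0.281
[ 2.36328983e+01  3.82482711e+00 -2.32042786e+01  7.72827095e-03
 -6.28196080e+01 -2.38301603e+01]
```

Emit:
send_rows(moves=[{"slide": [0.15,0.07,0.01],"turn": -0.06,"gripper": 0.32},{"slide": [0.35,0.14,0.02],"turn": -0.13,"gripper": 0.32},{"slide": [0.55,0.22,0.04],"turn": -0.2,"gripper": 0.32},{"slide": [0.75,0.3,0.06],"turn": -0.27,"gripper": 0.32},{"slide": [0.843,0.35,0.07],"turn": -0.313,"gripper": 0.32}])

```text
time_s: 13.07
tcp_pos: [0.4398, -0.1222, 0.1982]
eef_rot: [180.0, 0.0, -61.8]
contact_force: [-0.1, 0.5, -0.6]
gripper_width: 0.028
gripper_force: 0.0
```

Emit:
send_rows(moves=[{"slide": [0.1,0.15,0.01],"turn": -0.07,"gripper": 0.32},{"slide": [0.2,0.3,0.02],"turn": -0.14,"gripper": 0.32},{"slide": [0.3,0.45,0.04],"turn": -0.21,"gripper": 0.32},{"slide": [0.4,0.6,0.06],"turn": -0.28,"gripper": 0.32},{"slide": [0.475,0.668,0.067],"turn": -0.311,"gripper": 0.32}])

```text
time_s: 13.48
tcp_pos: [0.3842, -0.2317, 0.1882]
eef_rot: [180.0, 0.0, -33.8]
contact_force: [0.4, -0.3, -0.4]
gripper_width: 0.0282
gripper_force: 0.0
```

Emit:
send_rows(moves=[{"slide": [-0.02,0.17,0.05],"turn": -0.07,"gripper": 0.32},{"slide": [-0.04,0.34,0.1],"turn": -0.14,"gripper": 0.32},{"slide": [-0.06,0.5,0.15],"turn": -0.2,"gripper": 0.32},{"slide": [-0.085,0.64,0.2],"turn": -0.26,"gripper": 0.32},{"slide": [-0.085,0.685,0.2],"turn": -0.281,"gripper": 0.32}])

```text
time_s: 13.9
tcp_pos: [0.3152, -0.3091, 0.157]
eef_rot: [-180.0, 0.2, -8.6]
contact_force: [-0.7, -0.1, -0.3]
gripper_width: 0.0282
gripper_force: 0.0
```

```bash
cat > l.py <<'E'
from fit import *
from plan import plan
plan([(.317,-.308,.071,-8.7)])
c=cap('wrist','w9.png')
exec(open('f.py').read().split("def fproj")[1].split("m=mask")[0].join(["def fproj",""]))
Rz=R.from_euler('z',-8.7,degrees=True).as_matrix();o=np.array([.3865,-.3185,0])
img=c['img'].copy()
for n,p in dict(barF=(.007,0,.098),barR=(-.079,0,.098),lipL=(.075,.03,0),lipR=(.075,-.03,0),bL=(-.07,.03,.03),bR=(-.07,-.03,.03)).items():
    q=fproj(c,Rz@p+o);print(n,q.round(1));cv2.circle(img,tuple(int(a) for a in q.round()),2,(255,0,255),-1)
cv2.imwrite('pics/w9o.png',img[:,:,::-1])
E
python3 l.py
```

```text
t 13.9 [0.3152, -0.3091, 0.157, -8.5879] rp [-1.7996e+02  1.6000e-01] w 0.0282 F 0.0 [-0.68 -0.06 -0.27] M [-0.042  0.213  0.019]
[0.011, -0.009, 0.573] turn 0.001
barF [318.  102.6]
barR [317.9 220.7]
lipL [289.1  41.2]
lipR [348.6  41.2]
bL [286.9 187.4]
bR [350.  187.6]
```

View pics/w9o.png

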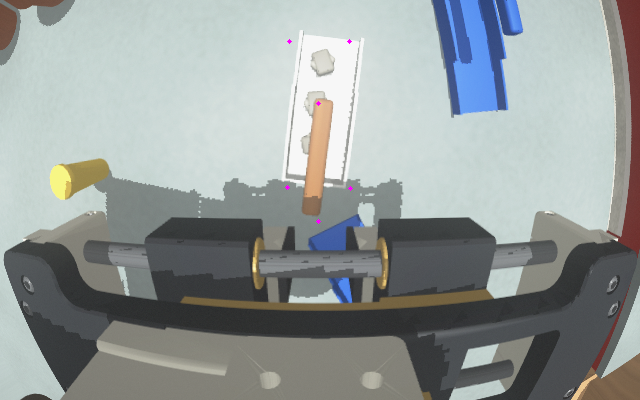

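The overlay shows the bar running from (324,100) to (312,213) and the lip corners at (301,33) and (363,40). The scoop is turned about 6° more than my fit, so I'll refit from these points.

```bash
cat > m.py <<'E'
from fit import *
from plan import plan
from scipy.optimize import least_squares
c=cap('wrist')
exec(open('f.py').read().split("def fproj")[1].split("m=mask")[0].join(["def fproj",""]))
h=cv2.cvtColor(c['img'],cv2.COLOR_RGB2HSV);m=((h[...,0]<16)&(h[...,1]>90)&(h[...,2]>60))[90:225,290:345];ys,xs=np.where(m);
print('bar rows',ys.min()+90,ys.max()+90)
for v in(110,130,150,170,190,205): r=xs[ys==v-90]+290; print(v,r.min(),r.max(),end='; ')
O=np.array([(301,33),(363,40),(283,180),(345,185)],float)
P=np.array([(.075,.03,0.018),(.075,-.03,.018),(-.07,.03,.03),(-.07,-.03,.03)])
ob=[(np.mean([ (xs[ys==v-90]+290).min(),(xs[ys==v-90]+290).max()]),v) for v in range(115,206,10)]
def res(q):
    Rz=R.from_euler('z',q[2]).as_matrix();g=lambda p:fproj(c,Rz@p+[q[0],q[1],0])
    A=g(np.array([.007,0,.098]));B=g(np.array([-.079,0,.098]))
    d=(B-A)/np.linalg.norm(B-A)
    e=[float(np.cross(d,np.array(o)-A)) for o in ob]
    return np.r_[e,.5*(np.array([g(p) for p in P])-O).ravel(), A[1]-(ys.min()+90), B[1]-(ys.max()+90.5)]
import warnings;warnings.filterwarnings('ignore')
r=least_squares(res,[.387,-.319,-.2]);q=r.x
print('\n',q,np.degrees(q[2]),np.round(r.fun,1))
t=R.from_euler('z',q[2]).as_matrix()@[-.070,0,0]+[q[0],q[1],0]
plan([(t[0],t[1],.13,np.degrees(q[2])),(t[0],t[1],.071,np.degrees(q[2]))])
print(t)
E
python3 m.py
```

```text
bar rows 102 215
110 315 327; 130 312 327; 150 309 325; 170 306 324; 190 304 321; 205 303 317; 
 [ 0.38864214 -0.32224293 -0.27422069] -15.711688163633562 [ 0.7  0.   0.3  0.  -0.2 -0.4 -0.2  0.1 -0.2  0.6 -0.4 -0.5 -0.2 -0.1
 -0.8  0.5 -0.5  1.8 -2.2  1.6]
t 14.0 [0.3168, -0.3091, 0.1581, -8.8872] rp [1.7999e+02 6.0000e-02] w 0.0281 F 0.0 [-0.36  0.06  0.42] M [-0.065  0.07  -0.01 ]
[0.023, -0.043, 0.187] turn 0.076
[0.0, -0.0, 0.393] turn -0.0
[ 0.32125759 -0.30328715  0.        ]
```

Emit:
send_rows(moves=[{"slide": [0.02,-0.043,0.05],"turn": 0.05,"gripper": 0.36},{"slide": [0.02,-0.043,0.1],"turn": 0.076,"gripper": 0.36},{"slide": [0.02,-0.043,0.25],"turn": 0.076,"gripper": 0.36},{"slide": [0.02,-0.043,0.45],"turn": 0.076,"gripper": 0.36},{"slide": [0.02,-0.043,0.58],"turn": 0.076,"gripper": 0.36}], newtons=60)

```text
time_s: 14.42
tcp_pos: [0.3218, -0.3016, 0.07]
eef_rot: [-180.0, -0.0, -15.7]
contact_force: [0.5, 0.5, -0.2]
gripper_width: 0.0317
gripper_force: 0.0
```

Emit:
send_rows(moves=[{"slide": [0,0,0],"turn": 0,"gripper": 0.25},{"slide": [0,0,0],"turn": 0,"gripper": 0.15},{"slide": [0,0,0],"turn": 0,"gripper": 0.1},{"slide": [0,0,0],"turn": 0,"gripper": 0},{"slide": [0,0,0],"turn": 0,"gripper": 0}])

```text
time_s: 14.83
tcp_pos: [0.3222, -0.3023, 0.0725]
eef_rot: [180.0, -0.1, -15.6]
contact_force: [0.1, -0.3, 0.3]
gripper_width: 0.0137
gripper_force: 60.0
```

Emit:
send_rows(moves=[{"slide": [0,0,0],"turn": 0,"gripper": 0},{"slide": [0,0,0],"turn": 0,"gripper": 0},{"slide": [0,0,-0.05],"turn": 0,"gripper": 0},{"slide": [0,0,-0.1],"turn": 0,"gripper": 0},{"slide": [0,0,-0.1],"turn": 0,"gripper": 0}])

```text
time_s: 15.25
tcp_pos: [0.3216, -0.3023, 0.0879]
eef_rot: [180.0, -0.1, -15.6]
contact_force: [0.0, -0.2, -2.3]
gripper_width: 0.0137
gripper_force: 60.0
```

```bash
cat > n.py <<'E'
from fit import *
from plan import plan
import sys
# scoop tilt from the wrist view: white tray mask extents; camera fixed to tool
plan([])
c=cap('wrist');g=c['img'].astype(int)
h=cv2.cvtColor(c['img'],cv2.COLOR_RGB2HSV)
m=((h[...,0]<16)&(h[...,1]>90)&(h[...,2]>60))[60:225,285:350];ys,xs=np.where(m);print('bar rows',ys.min()+60,ys.max()+60,'cols',xs.min()+285,xs.max()+285)
exec(open('f.py').read().split("def fproj")[1].split("m=mask")[0].join(["def fproj",""]))
s=get_state();M=R.from_euler('xyz',s['eef_rot'],degrees=True).as_matrix();G=np.array(s['tcp_pos'])-.019*M[:,2]
fx=np.array([M[0,0],M[1,0],0]);up=np.array([0,0,1.])
for th in(0,5,10,20,30,40):
    t=np.radians(th)
    def pt(x,z): x+=.07;z-=.09;return fproj(c,G+fx*(x*np.cos(t)+z*np.sin(t))+up*(-x*np.sin(t)+z*np.cos(t)))
    print(th,'barF',pt(.007,.098).round(0),'lip',pt(.075,.003).round(0),'back',pt(-.07,.03).round(0))
cv2.imwrite('pics/'+sys.argv[1],c['img'][:,:,::-1])
p=[''.join('%4d'%g[v,320].mean()) for v in range(5,110,4)];print('col320 from v=5 step4',*p)
E
python3 n.py w10.png
```

```text
t 15.25 [0.3216, -0.3023, 0.0879, -15.6238] rp [ 1.7998e+02 -1.1000e-01] w 0.0137 F 60.0 [ 0.   -0.24 -2.34] M [-0.109  0.204  0.029]
bar rows 103 224 cols 306 334
0 barF [320. 100.] lip [320.  17.] back [320. 220.]
5 barF [320. 100.] lip [320.  32.] back [320. 227.]
10 barF [320. 101.] lip [320.  46.] back [320. 235.]
20 barF [320. 106.] lip [320.  75.] back [320. 250.]
30 barF [320. 115.] lip [320. 103.] back [320. 264.]
40 barF [320. 126.] lip [320. 131.] back [320. 279.]
col320 from v=5 step4  207  208  209  209  247  247  247  247  185  191  205  208  209  212  196  136  246  247  247  247  247  247  177  186  158  168  179
```

The scoop is held level: the lip edge at row ~20 means under 2° of tilt, and the weight reads 2.3 N. I'll lift and carry it gently to the pot.

Emit:
send_rows(moves=[{"slide": [0,0,-0.08],"turn": 0,"gripper": 0},{"slide": [0,0,-0.2],"turn": 0,"gripper": 0},{"slide": [0,0,-0.32],"turn": 0,"gripper": 0},{"slide": [0,0,-0.44],"turn": 0,"gripper": 0},{"slide": [0,0,-0.54],"turn": 0,"gripper": 0}])

```text
time_s: 15.72
tcp_pos: [0.3209, -0.3019, 0.1683]
eef_rot: [-180.0, -0.0, -15.6]
contact_force: [1.4, 0.7, -1.4]
gripper_width: 0.0134
gripper_force: 60.0
```

Emit:
send_rows(moves=[{"slide": [0,0,-0.1],"turn": -0.02,"gripper": 0},{"slide": [0,0,-0.22],"turn": -0.06,"gripper": 0},{"slide": [0,0,-0.34],"turn": -0.1,"gripper": 0},{"slide": [0,0,-0.45],"turn": -0.14,"gripper": 0},{"slide": [0,0,-0.52],"turn": -0.173,"gripper": 0}])

```text
time_s: 16.13
tcp_pos: [0.3212, -0.3021, 0.2468]
eef_rot: [180.0, -0.1, 0.1]
contact_force: [-0.4, -0.9, -2.7]
gripper_width: 0.0136
gripper_force: 60.0
```

Emit:
send_rows(moves=[{"slide": [0.03,-0.03,0],"turn": 0,"gripper": 0},{"slide": [0.09,-0.1,0],"turn": 0,"gripper": 0},{"slide": [0.17,-0.2,0],"turn": 0,"gripper": 0},{"slide": [0.26,-0.31,0],"turn": 0,"gripper": 0},{"slide": [0.35,-0.42,0],"turn": 0,"gripper": 0}])

```text
time_s: 16.55
tcp_pos: [0.3735, -0.2379, 0.2441]
eef_rot: [-180.0, 0.1, -0.2]
contact_force: [0.3, -1.1, -2.5]
gripper_width: 0.0137
gripper_force: 60.0
```

Emit:
send_rows(moves=[{"slide": [0.09,-0.11,0],"turn": 0,"gripper": 0},{"slide": [0.18,-0.23,0],"turn": 0,"gripper": 0},{"slide": [0.27,-0.35,0],"turn": 0,"gripper": 0},{"slide": [0.36,-0.47,0],"turn": 0,"gripper": 0},{"slide": [0.45,-0.59,0],"turn": 0,"gripper": 0}])

```text
time_s: 16.97
tcp_pos: [0.4412, -0.1491, 0.244]
eef_rot: [-180.0, 0.1, -0.2]
contact_force: [1.2, -0.2, -1.9]
gripper_width: 0.0135
gripper_force: 60.0
```

Emit:
send_rows(moves=[{"slide": [0.09,-0.12,0],"turn": 0,"gripper": 0},{"slide": [0.18,-0.24,0],"turn": 0,"gripper": 0},{"slide": [0.27,-0.36,0],"turn": 0,"gripper": 0},{"slide": [0.36,-0.47,0],"turn": 0,"gripper": 0},{"slide": [0.44,-0.56,0],"turn": 0,"gripper": 0}])

```text
time_s: 17.38
tcp_pos: [0.5076, -0.065, 0.244]
eef_rot: [-180.0, 0.1, -0.1]
contact_force: [1.0, -1.3, -2.7]
gripper_width: 0.0137
gripper_force: 60.0
```

```bash
sed -i 's/^plan(\[\])/plan([(.57,.006,.247,0)])/' n.py; python3 n.py w11.png
```

```text
t 17.38 [0.5076, -0.065, 0.244, -0.1423] rp [-1.7999e+02  1.0000e-01] w 0.0137 F 60.0 [ 0.99 -1.31 -2.69] M [-0.066  0.227 -0.018]
[0.415, -0.474, -0.02] turn -0.002
bar rows 103 224 cols 306 335
0 barF [316.  94.] lip [318.  14.] back [318. 217.]
5 barF [316.  94.] lip [318.  28.] back [318. 224.]
10 barF [316.  96.] lip [318.  42.] back [318. 232.]
20 barF [317. 101.] lip [318.  71.] back [318. 247.]
30 barF [317. 110.] lip [318. 100.] back [318. 262.]
40 barF [317. 122.] lip [318. 128.] back [318. 277.]
col320 from v=5 step4  206  209  207  209  247  247  247  247  184  192  208  211  212  215  212  158  202  247  247  247  247  247  178  192  162  172  181
```

Emit:
send_rows(moves=[{"slide": [0.09,-0.11,0],"turn": 0,"gripper": 0},{"slide": [0.19,-0.22,-0.02],"turn": 0,"gripper": 0},{"slide": [0.28,-0.33,-0.04],"turn": 0,"gripper": 0},{"slide": [0.36,-0.42,-0.04],"turn": 0,"gripper": 0},{"slide": [0.415,-0.474,-0.04],"turn": 0,"gripper": 0}])

```text
time_s: 17.85
tcp_pos: [0.5706, 0.0059, 0.2504]
eef_rot: [180.0, 0.0, -0.1]
contact_force: [0.3, -0.6, -2.1]
gripper_width: 0.0138
gripper_force: 60.0
```

Emit:
send_rows(moves=[{"slide": [0,0,0],"turn": 0,"gripper": 0},{"slide": [0,0,0],"turn": 0,"gripper": 0},{"slide": [0,0,0],"turn": 0,"gripper": 0},{"slide": [0,0,0],"turn": 0,"gripper": 0},{"slide": [0,0,0],"turn": 0,"gripper": 0}], newtons=25)

```text
time_s: 18.27
tcp_pos: [0.5692, 0.0038, 0.2515]
eef_rot: [-180.0, -0.0, -0.1]
contact_force: [0.3, 0.2, -2.9]
gripper_width: 0.0139
gripper_force: 25.0
```

```bash
cat > o.py <<'E'
from fit import *
from plan import plan
import sys
exec(open('f.py').read().split("def fproj")[1].split("m=mask")[0].join(["def fproj",""]))
plan([])
c=cap('wrist');s=get_state();M=R.from_euler('xyz',s['eef_rot'],degrees=True).as_matrix();G=np.array(s['tcp_pos'])-.019*M[:,2]
fx=np.array([M[0,0],M[1,0],0]);up=np.array([0,0,1.])
h=cv2.cvtColor(c['img'],cv2.COLOR_RGB2HSV)
w=((h[...,1]<25)&(h[...,2]>225)).astype(np.uint8);col=w[:200,290:350].sum(1);v=np.where(col>25)[0]
print('white rows',v.min() if len(v) else None,v.max() if len(v) else None)
for th in range(0,60,3):
    t=np.radians(th);x,z=.145,-.087;q=fproj(c,G+fx*(x*np.cos(t)+z*np.sin(t))+up*(-x*np.sin(t)+z*np.cos(t)))
    print(th,round(q[1]),end=' | ')
print([(np.round(d['location'],3).tolist(),round(d['p'],2)) for d in optics.look_for('wrist','stone1')])
cv2.imwrite('pics/'+sys.argv[1],c['img'][:,:,::-1])
E
python3 o.py w12.png
```

```text
t 18.27 [0.5692, 0.0038, 0.2515, -0.1054] rp [-1.7999e+02 -1.0000e-02] w 0.0139 F 25.0 [ 0.35  0.23 -2.92] M [-0.14   0.244 -0.054]
white rows 18 184
0 16 | 3 25 | 6 34 | 9 42 | 12 51 | 15 60 | 18 68 | 21 77 | 24 85 | 27 94 | 30 102 | 33 111 | 36 119 | 39 128 | 42 136 | 45 145 | 48 153 | 51 162 | 54 170 | 57 179 | [([0.684, 0.01, 0.199], 0.97), ([0.65, 0.012, 0.2], 0.83), ([0.6, 0.017, 0.196], 0.51)]
```

Emit:
send_rows(moves=[{"slide": [0,0,0],"turn": 0,"gripper": 0},{"slide": [0,0,0],"turn": 0,"gripper": 0},{"slide": [0,0,0],"turn": 0,"gripper": 0},{"slide": [0,0,0],"turn": 0,"gripper": 0},{"slide": [0,0,0],"turn": 0,"gripper": 0}], newtons=15)

```text
time_s: 18.78
tcp_pos: [0.5696, 0.0044, 0.2513]
eef_rot: [-180.0, 0.0, -0.1]
contact_force: [1.1, 0.1, -2.1]
gripper_width: 0.0142
gripper_force: 15.0
```

```bash
python3 o.py w13.png
```

```text
t 18.78 [0.5696, 0.0044, 0.2513, -0.0631] rp [-180.    0.] w 0.0142 F 15.0 [ 1.06  0.11 -2.06] M [-0.121  0.288  0.018]
white rows 18 183
0 16 | 3 25 | 6 34 | 9 42 | 12 51 | 15 60 | 18 68 | 21 77 | 24 85 | 27 94 | 30 102 | 33 111 | 36 119 | 39 128 | 42 136 | 45 145 | 48 153 | 51 162 | 54 170 | 57 179 | [([0.686, 0.012, 0.2], 0.78), ([0.603, 0.014, 0.193], 0.58), ([0.649, 0.013, 0.198], 0.57)]
```

Emit:
send_rows(moves=[{"slide": [0,0,0],"turn": 0,"gripper": 0},{"slide": [0,0,0],"turn": 0,"gripper": 0},{"slide": [0,0,0],"turn": 0,"gripper": 0},{"slide": [0,0,0],"turn": 0,"gripper": 0},{"slide": [0,0,0],"turn": 0,"gripper": 0}], newtons=11)

```text
time_s: 19.3
tcp_pos: [0.5697, 0.0044, 0.2513]
eef_rot: [-180.0, 0.0, -0.1]
contact_force: [-0.0, -1.0, -2.1]
gripper_width: 0.0139
gripper_force: 11.0
```

```bash
python3 o.py w14.png
```

```text
t 19.3 [0.5697, 0.0044, 0.2513, -0.0655] rp [-180.    0.] w 0.0139 F 11.0 [-0.01 -1.02 -2.15] M [-0.074  0.236  0.041]
white rows 19 183
0 16 | 3 25 | 6 34 | 9 42 | 12 51 | 15 60 | 18 68 | 21 77 | 24 85 | 27 94 | 30 102 | 33 111 | 36 119 | 39 128 | 42 136 | 45 145 | 48 153 | 51 162 | 54 170 | 57 179 | [([0.684, 0.01, 0.197], 0.88), ([0.605, 0.02, 0.196], 0.75), ([0.648, 0.016, 0.195], 0.59)]
```

Emit:
send_rows(moves=[{"slide": [0,0,0],"turn": 0,"gripper": 0},{"slide": [0,0,0],"turn": 0,"gripper": 0},{"slide": [0,0,0],"turn": 0,"gripper": 0},{"slide": [0,0,0],"turn": 0,"gripper": 0},{"slide": [0,0,0],"turn": 0,"gripper": 0}], newtons=8.5)

```text
time_s: 19.82
tcp_pos: [0.5696, 0.0044, 0.2513]
eef_rot: [-180.0, 0.0, -0.1]
contact_force: [0.1, 0.3, -1.3]
gripper_width: 0.0138
gripper_force: 8.5
```

```bash
python3 o.py w15.png
```

```text
t 19.82 [0.5696, 0.0044, 0.2513, -0.0624] rp [-180.    0.] w 0.0138 F 8.5 [ 0.1   0.29 -1.32] M [-0.065  0.179  0.004]
white rows 47 174
0 16 | 3 25 | 6 34 | 9 42 | 12 51 | 15 60 | 18 68 | 21 77 | 24 85 | 27 94 | 30 102 | 33 111 | 36 119 | 39 128 | 42 136 | 45 145 | 48 153 | 51 162 | 54 170 | 57 179 | [([0.63, 0.018, 0.187], 0.79), ([0.672, 0.01, 0.179], 0.71), ([0.589, 0.018, 0.188], 0.63)]
```

Emit:
send_rows(moves=[{"slide": [0,0,0],"turn": 0,"gripper": 0},{"slide": [0,0,0],"turn": 0,"gripper": 0},{"slide": [0,0,0],"turn": 0,"gripper": 0},{"slide": [0,0,0],"turn": 0,"gripper": 0},{"slide": [0,0,0],"turn": 0,"gripper": 0}], newtons=7.5)

```text
time_s: 20.33
tcp_pos: [0.5696, 0.0044, 0.2513]
eef_rot: [-180.0, -0.0, -0.1]
contact_force: [-0.3, 0.6, -2.5]
gripper_width: 0.014
gripper_force: 7.5
```

```bash
python3 o.py w16.png
```

```text
t 20.33 [0.5696, 0.0044, 0.2513, -0.0655] rp [-180.   -0.] w 0.014 F 7.5 [-0.26  0.57 -2.48] M [-0.083  0.235 -0.008]
white rows 48 174
0 16 | 3 25 | 6 34 | 9 42 | 12 51 | 15 60 | 18 68 | 21 77 | 24 85 | 27 94 | 30 102 | 33 111 | 36 119 | 39 128 | 42 136 | 45 145 | 48 153 | 51 162 | 54 170 | 57 179 | [([0.629, 0.018, 0.183], 0.81), ([0.67, 0.011, 0.175], 0.76), ([0.586, 0.018, 0.188], 0.51)]
```

Emit:
send_rows(moves=[{"slide": [0,0,0],"turn": 0,"gripper": 0},{"slide": [0,0,0],"turn": 0,"gripper": 0},{"slide": [0,0,0],"turn": 0,"gripper": 0},{"slide": [0,0,0],"turn": 0,"gripper": 0},{"slide": [0,0,0],"turn": 0,"gripper": 0}], newtons=6)

```text
time_s: 20.85
tcp_pos: [0.5696, 0.0044, 0.2513]
eef_rot: [180.0, 0.0, -0.1]
contact_force: [-0.4, -0.2, -2.2]
gripper_width: 0.014
gripper_force: 6.0
```

```bash
python3 o.py w17.png
```

```text
t 20.85 [0.5696, 0.0044, 0.2513, -0.0642] rp [180.   0.] w 0.014 F 6.0 [-0.36 -0.23 -2.17] M [-0.085  0.252  0.01 ]
white rows 86 182
0 16 | 3 25 | 6 34 | 9 42 | 12 51 | 15 60 | 18 68 | 21 77 | 24 85 | 27 94 | 30 102 | 33 111 | 36 119 | 39 128 | 42 136 | 45 145 | 48 153 | 51 162 | 54 170 | 57 179 | [([0.605, 0.02, 0.171], 0.79), ([0.65, 0.011, 0.154], 0.7)]
```

Emit:
send_rows(moves=[{"slide": [0,0,0],"turn": 0,"gripper": 0},{"slide": [0,0,0],"turn": 0,"gripper": 0},{"slide": [0,0,0],"turn": 0,"gripper": 0},{"slide": [0,0,0],"turn": 0,"gripper": 0},{"slide": [0,0,0],"turn": 0,"gripper": 0}], newtons=4.8)

```text
time_s: 21.37
tcp_pos: [0.5696, 0.0043, 0.2513]
eef_rot: [180.0, 0.0, -0.1]
contact_force: [0.2, -0.1, -2.2]
gripper_width: 0.0141
gripper_force: 4.8
```

```bash
python3 o.py w18.png
```

```text
t 21.37 [0.5696, 0.0043, 0.2513, -0.0634] rp [180.   0.] w 0.0141 F 4.8 [ 0.17 -0.13 -2.19] M [-0.056  0.202  0.022]
white rows 86 182
0 16 | 3 25 | 6 34 | 9 42 | 12 51 | 15 60 | 18 68 | 21 77 | 24 85 | 27 94 | 30 102 | 33 111 | 36 119 | 39 128 | 42 136 | 45 145 | 48 153 | 51 162 | 54 170 | 57 179 | [([0.649, 0.013, 0.154], 0.85), ([0.607, 0.016, 0.174], 0.54)]
```

Emit:
send_rows(moves=[{"slide": [0,0,0],"turn": 0,"gripper": 0},{"slide": [0,0,0],"turn": 0,"gripper": 0},{"slide": [0,0,0],"turn": 0,"gripper": 0},{"slide": [0,0,0],"turn": 0,"gripper": 0},{"slide": [0,0,0],"turn": 0,"gripper": 0}], newtons=4)

```text
time_s: 21.88
tcp_pos: [0.5696, 0.0044, 0.2513]
eef_rot: [-180.0, -0.0, -0.1]
contact_force: [0.1, 0.0, -2.3]
gripper_width: 0.0139
gripper_force: 4.0
```

```bash
python3 o.py w19.png
```

```text
t 21.88 [0.5696, 0.0044, 0.2513, -0.0626] rp [-180.   -0.] w 0.0139 F 4.0 [ 0.15  0.01 -2.34] M [-0.089  0.154 -0.008]
white rows 96 183
0 16 | 3 25 | 6 34 | 9 42 | 12 51 | 15 60 | 18 68 | 21 77 | 24 85 | 27 94 | 30 102 | 33 111 | 36 119 | 39 128 | 42 136 | 45 145 | 48 153 | 51 162 | 54 170 | 57 179 | [([0.601, 0.018, 0.172], 0.78), ([0.642, 0.016, 0.15], 0.56), ([0.562, 0.018, 0.185], 0.51), ([0.679, 0.002, 0.056], 0.24)]
```

Emit:
send_rows(moves=[{"slide": [0,0,0],"turn": 0,"gripper": 0},{"slide": [0,0,0],"turn": 0,"gripper": 0},{"slide": [0,0,0],"turn": 0,"gripper": 0},{"slide": [0,0,0],"turn": 0,"gripper": 0},{"slide": [0,0,0],"turn": 0,"gripper": 0}], newtons=3)

```text
time_s: 22.4
tcp_pos: [0.5696, 0.0044, 0.2513]
eef_rot: [180.0, 0.0, -0.1]
contact_force: [0.8, 1.0, -1.9]
gripper_width: 0.0139
gripper_force: 3.0
```

```bash
python3 o.py w20.png
```

```text
t 22.4 [0.5696, 0.0044, 0.2513, -0.0662] rp [180.   0.] w 0.0139 F 3.0 [ 0.8   1.01 -1.85] M [-0.151  0.244  0.046]
white rows 113 183
0 16 | 3 25 | 6 34 | 9 42 | 12 51 | 15 60 | 18 68 | 21 77 | 24 85 | 27 94 | 30 102 | 33 111 | 36 119 | 39 128 | 42 136 | 45 145 | 48 153 | 51 162 | 54 170 | 57 179 | [([0.642, 0.014, 0.134], 0.8), ([0.564, 0.015, 0.182], 0.58)]
```

Emit:
send_rows(moves=[{"slide": [0,0,0],"turn": 0,"gripper": 0},{"slide": [0,0,-0.02],"turn": 0,"gripper": 0},{"slide": [0,0,-0.05],"turn": 0,"gripper": 0},{"slide": [0,0,0],"turn": 0,"gripper": 0},{"slide": [0,0,0],"turn": 0,"gripper": 0}])

```text
time_s: 22.92
tcp_pos: [0.5693, 0.0045, 0.2504]
eef_rot: [-180.0, 0.0, -0.1]
contact_force: [-0.6, -0.1, -3.2]
gripper_width: 0.0138
gripper_force: 3.0
```

```bash
python3 o.py w21.png
```

```text
t 22.92 [0.5693, 0.0045, 0.2504, -0.0706] rp [-1.7998e+02  4.0000e-02] w 0.0138 F 3.0 [-0.63 -0.08 -3.24] M [-0.086  0.237 -0.021]
white rows 114 182
0 16 | 3 25 | 6 34 | 9 42 | 12 51 | 15 60 | 18 68 | 21 77 | 24 85 | 27 94 | 30 102 | 33 111 | 36 119 | 39 128 | 42 136 | 45 145 | 48 153 | 51 162 | 54 170 | 57 179 | [([0.668, 0.009, 0.022], 0.66), ([0.678, 0.004, 0.068], 0.55), ([0.675, 0.01, 0.04], 0.4)]
```

The stones have slid out and now register inside the pot. I'll check that all three are there before moving.

```bash
cat > p.py <<'E'
from h import *
for n in('wrist','wrist','scene','side'):
    c=cap(n,n+'22.png');print(n,[(np.round(d['location'],3).tolist(),round(d['p'],2)) for d in optics.look_for(n,'stone1')])
s=np.mean([get_state()['contact_force'] for _ in range(3)],0);print(s)
w=cv2.imread('pics/wrist22.png');cv2.imwrite('pics/p22.png',cv2.resize(w[20:230,220:420],None,fx=2.8,fy=2.8,interpolation=2))
E
python3 p.py
```

```text
wrist [([0.678, -0.0, 0.067], 0.89), ([0.672, 0.015, 0.047], 0.69), ([0.666, 0.012, 0.022], 0.52)]
wrist [([0.675, 0.013, 0.048], 0.58), ([0.671, -0.006, 0.064], 0.53), ([0.665, 0.011, 0.024], 0.45)]
scene [([0.676, -0.009, 0.065], 0.59), ([0.385, -0.05, 0.055], 0.39)]
side []
[-0.33138674 -1.87592045 -2.10833   ]
```

View pics/p22.png

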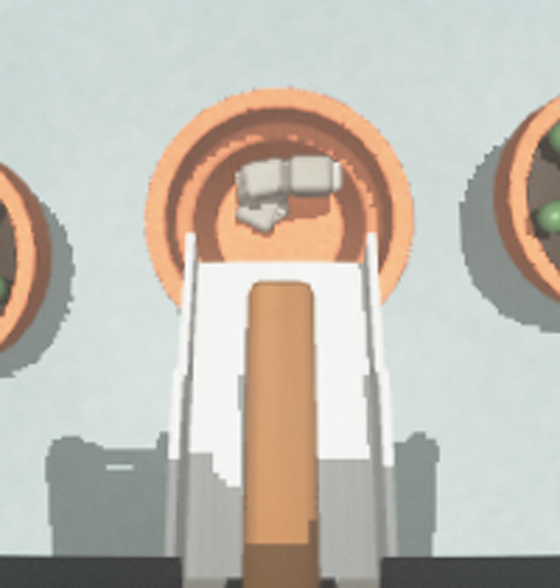

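All three stones lie in the pot (around (285,190) in the crop) and the scoop is empty. I'll firm the grip, lift away, and carry it to the open area at about (.47,.24).

Emit:
send_rows(moves=[{"slide": [0,0,0],"turn": 0,"gripper": 0},{"slide": [0,0,0],"turn": 0,"gripper": 0},{"slide": [0,0,-0.06],"turn": 0,"gripper": 0},{"slide": [0,0,-0.18],"turn": 0,"gripper": 0},{"slide": [0,0,-0.3],"turn": 0,"gripper": 0}], newtons=20)

```text
time_s: 23.83
tcp_pos: [0.5694, 0.0042, 0.297]
eef_rot: [180.0, 0.1, -0.1]
contact_force: [-0.1, 1.3, -1.2]
gripper_width: 0.0141
gripper_force: 20.0
```

Emit:
send_rows(moves=[{"slide": [-0.08,0,0],"turn": 0,"gripper": 0},{"slide": [-0.22,0,0],"turn": 0,"gripper": 0},{"slide": [-0.38,0,0],"turn": 0,"gripper": 0},{"slide": [-0.54,0,0],"turn": 0,"gripper": 0},{"slide": [-0.63,0,0],"turn": 0,"gripper": 0}])

```text
time_s: 24.25
tcp_pos: [0.4727, 0.0042, 0.2966]
eef_rot: [-180.0, -0.0, -0.1]
contact_force: [0.4, 0.2, -2.1]
gripper_width: 0.0139
gripper_force: 20.0
```

Emit:
send_rows(moves=[{"slide": [0,-0.1,0],"turn": 0,"gripper": 0},{"slide": [0,-0.25,0],"turn": 0,"gripper": 0},{"slide": [0,-0.43,0],"turn": 0,"gripper": 0},{"slide": [0,-0.61,0],"turn": 0,"gripper": 0},{"slide": [0,-0.79,0],"turn": 0,"gripper": 0}])

```text
time_s: 24.67
tcp_pos: [0.475, 0.1241, 0.2969]
eef_rot: [-180.0, -0.1, -0.1]
contact_force: [0.2, -0.5, -1.6]
gripper_width: 0.0137
gripper_force: 20.0
```

Emit:
send_rows(moves=[{"slide": [0,-0.18,0.1],"turn": 0,"gripper": 0},{"slide": [0,-0.36,0.25],"turn": 0,"gripper": 0},{"slide": [0,-0.54,0.45],"turn": 0,"gripper": 0},{"slide": [0,-0.7,0.65],"turn": 0,"gripper": 0},{"slide": [0,-0.79,0.8],"turn": 0,"gripper": 0}])

```text
time_s: 25.08
tcp_pos: [0.4747, 0.2434, 0.1744]
eef_rot: [180.0, 0.0, 0.0]
contact_force: [0.4, -0.5, -2.2]
gripper_width: 0.0137
gripper_force: 20.0
```

```bash
python3 o.py w23.png
```

```text
t 25.08 [0.4747, 0.2434, 0.1744, 0.0004] rp [1.8e+02 3.0e-02] w 0.0137 F 20.0 [ 0.38 -0.48 -2.22] M [-0.125  0.09   0.008]
white rows 114 181
0 20 | 3 28 | 6 37 | 9 45 | 12 54 | 15 62 | 18 70 | 21 79 | 24 87 | 27 96 | 30 104 | 33 112 | 36 121 | 39 129 | 42 137 | 45 146 | 48 154 | 51 162 | 54 171 | 57 179 | [([0.658, -0.01, 0.03], 0.71)]
```

Emit:
send_rows(moves=[{"slide": [0,0,0.05],"turn": 0,"gripper": 0},{"slide": [0,0,0.12],"turn": 0,"gripper": 0},{"slide": [0,0,0.18],"turn": 0,"gripper": 0},{"slide": [0,0,0.22],"turn": 0,"gripper": 0},{"slide": [0,0,0.22],"turn": 0,"gripper": 0}], newtons=10)

```text
time_s: 25.6
tcp_pos: [0.4749, 0.2405, 0.1422]
eef_rot: [179.9, 0.1, -0.1]
contact_force: [-0.3, -0.1, -1.6]
gripper_width: 0.0138
gripper_force: 10.0
```

Emit:
send_rows(moves=[{"slide": [0,0,0],"turn": 0,"gripper": 0},{"slide": [-0.03,0,0.03],"turn": 0,"gripper": 0},{"slide": [-0.08,0,0.06],"turn": 0,"gripper": 0},{"slide": [-0.14,0,0.1],"turn": 0,"gripper": 0},{"slide": [-0.19,0,0.13],"turn": 0,"gripper": 0}], newtons=3.5)

```text
time_s: 26.02
tcp_pos: [0.4457, 0.2414, 0.1234]
eef_rot: [-180.0, 0.0, -0.1]
contact_force: [-0.5, -0.3, -2.2]
gripper_width: 0.0138
gripper_force: 3.5
```

```bash
python3 o.py w24.png
```

```text
t 26.02 [0.4457, 0.2414, 0.1234, -0.0761] rp [-179.97    0.  ] w 0.0138 F 3.5 [-0.51 -0.33 -2.22] M [-0.03   0.135 -0.005]
white rows 84 182
0 19 | 3 27 | 6 36 | 9 44 | 12 53 | 15 62 | 18 70 | 21 79 | 24 87 | 27 96 | 30 104 | 33 113 | 36 121 | 39 129 | 42 138 | 45 146 | 48 155 | 51 163 | 54 172 | 57 180 | []
```

It tracks as planned, now at 23°. Continuing to flat.

Emit:
send_rows(moves=[{"slide": [-0.06,0,0.05],"turn": 0,"gripper": 0},{"slide": [-0.12,0,0.1],"turn": 0,"gripper": 0},{"slide": [-0.17,0,0.15],"turn": 0,"gripper": 0},{"slide": [-0.21,0,0.2],"turn": 0,"gripper": 0},{"slide": [-0.25,0,0.25],"turn": 0,"gripper": 0}])

```text
time_s: 26.53
tcp_pos: [0.409, 0.2417, 0.0858]
eef_rot: [-180.0, -0.0, -0.0]
contact_force: [-0.3, 0.6, -0.8]
gripper_width: 0.0138
gripper_force: 3.5
```

Emit:
send_rows(moves=[{"slide": [-0.02,0,0.03],"turn": 0,"gripper": 0},{"slide": [-0.04,0,0.06],"turn": 0,"gripper": 0},{"slide": [-0.06,0,0.09],"turn": 0,"gripper": 0},{"slide": [-0.06,0,0.1],"turn": 0,"gripper": 0},{"slide": [-0.06,0,0.1],"turn": 0,"gripper": 0}])

```text
time_s: 26.95
tcp_pos: [0.4005, 0.2416, 0.0712]
eef_rot: [180.0, -0.0, -0.1]
contact_force: [-0.0, -0.4, -1.9]
gripper_width: 0.0137
gripper_force: 3.5
```

```bash
python3 o.py w25.png
```

```text
t 26.95 [0.4005, 0.2416, 0.0712, -0.0545] rp [179.99  -0.  ] w 0.0137 F 3.5 [-0.03 -0.44 -1.86] M [-0.086  0.055  0.071]
white rows 18 182
0 17 | 3 25 | 6 34 | 9 42 | 12 51 | 15 60 | 18 68 | 21 77 | 24 85 | 27 94 | 30 102 | 33 111 | 36 119 | 39 128 | 42 136 | 45 145 | 48 153 | 51 162 | 54 170 | 57 179 | []
```

Emit:
send_rows(moves=[{"slide": [0,0,0.01],"turn": 0,"gripper": 0},{"slide": [0,0,0.02],"turn": 0,"gripper": 0},{"slide": [0,0,0.02],"turn": 0,"gripper": 0.18},{"slide": [0,0,0.02],"turn": 0,"gripper": 0.25},{"slide": [0,0,0.02],"turn": 0,"gripper": 0.35}])

```text
time_s: 27.47
tcp_pos: [0.4004, 0.2416, 0.0682]
eef_rot: [-180.0, 0.0, -0.1]
contact_force: [-1.0, -1.0, 0.4]
gripper_width: 0.0239
gripper_force: 0.0
```

Emit:
send_rows(moves=[{"slide": [0,0,0.02],"turn": 0,"gripper": 0.4},{"slide": [0,0,-0.05],"turn": 0,"gripper": 0.4},{"slide": [0,0,-0.25],"turn": 0,"gripper": 0.4},{"slide": [0,0,-0.5],"turn": 0,"gripper": 0.4},{"slide": [0,0,-0.75],"turn": 0,"gripper": 0.4}])

```text
time_s: 27.88
tcp_pos: [0.3999, 0.2409, 0.1814]
eef_rot: [179.9, 0.1, -0.1]
contact_force: [0.0, 2.1, -0.6]
gripper_width: 0.0351
gripper_force: 0.0
```

```bash
cat > q.py <<'E'
from fit import *
exec(open('f.py').read().split("def fproj")[1].split("m=mask")[0].join(["def fproj",""]))
from plan import plan
plan([])
a=cap('scene')
for n in('pot','plant_left','plant_right','stone1','scoop','tube','sprayer'):print(n,[(np.round(d['location'],3).tolist(),round(d['p'],2)) for d in optics.look_for('scene',n)][:4])
for n,p,pr in(('pot',(.657,.0065,.045),POT),('L',(.645,.146,.05),PL),('R',(.669,-.133,.05),PL)):
    h,_=hull_of(a,p);r=minimize(lambda q:-iou(model(a,q[0],q[1],0,pr),h),p[:2],method='Nelder-Mead',options=dict(initial_simplex=[p[:2],[p[0]+.02,p[1]],[p[0],p[1]+.02]]));print(n,r.x.round(4),round(r.fun,3))
c=cap('wrist');h=cv2.cvtColor(c['img'],cv2.COLOR_RGB2HSV)
w=((h[...,1]<25)&(h[...,2]>225)).astype(np.uint8);v=np.where(w[:200,280:360].sum(1)>20)[0];print('white rows',v.min(),v.max())
for p in((.145+.0,.003),(-0.0,.003)):print(fproj(c,(.4005+p[0],.2416,p[1])))
E
python3 q.py
```

```text
t 27.88 [0.3999, 0.2409, 0.1814, -0.0661] rp [1.7989e+02 8.0000e-02] w 0.0351 F 0.0 [ 0.03  2.11 -0.61] M [ 0.148 -0.007 -0.011]
pot [([0.641, 0.006, 0.06], 0.73)]
plant_left [([0.66, 0.138, 0.081], 0.87)]
plant_right [([0.682, -0.135, 0.08], 0.63)]
stone1 []
scoop [([0.185, -0.344, 0.003], 0.87)]
tube [([0.384, -0.048, 0.074], 0.47)]
sprayer [([0.658, 0.316, 0.116], 0.93)]
pot [0.654  0.0051] -0.906
L [0.6434 0.1475] -0.8
R [ 0.6671 -0.1307] -0.804
white rows 47 177
[318.71986934  46.30498162]
[318.92071551 178.2916862 ]
```

The scoop's lip projects at row 46.3 and shows at row 47, so it lies flat. The pot is within about 4 mm of the midpoint, and the gripper is 80 mm above everything near it. Handing in.

```bash
python3 -c "
from plant import order;print(order.close_job())"
```

```text
the job is handed in; nothing more can be done
None
```

I handed the job in at about 28 s of the 67 s limit, with no verdict returned: by my last measurements the pot stands within about 4 mm of the midpoint, all three stones are in it, and the empty scoop lies flat about 0.2 m from the nearest pot.

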